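# Case a long glaze test tile

### The job

Three holed clay test tiles hang on the long pegs of the sloping rack. Lift the longest one up and off its peg, lay it gently flat on the open bench, glazed face up, and let go of it so that you can take it afresh; then slide it, plain end first, gently into the mouth of the close-fitting wooden case until it stops fully home, with the holed end left sticking out, and let go. Leave the other tiles and all the other things where they are.

Things in the scene. Friction and masses are not known exactly. Their poses are not given: they have to be found in the camera images.
- tile_long: Longest test tile: flat terracotta strip 160 x 46 x 12 mm, 0.2 kg, white glaze on half its upper face, an 18 mm hole near one end. Origin: centre of its underside. x runs along it to the holed end (ends at x = -80 and +80 mm, hole at +60), y across, z out of the glazed face (at z = 12). It hangs flat on the sloping rack by one of three pegs, holed end up; the two other tiles are shorter.
- tile_hole (a point): Centre of the hole of the longest tile, at mid-thickness: (60, 0, 6) mm in the tile's frame.
- tile_lead (a point): Middle of the plain end face of the longest tile, at the other end from the hole, at mid-thickness: (-80, 0, 6) mm in the tile's frame.
- rack: Fixed wooden rack, origin at the centre of its foot on the bench. Board 370 mm wide (y), 250 mm up the slope, rising at 35 degrees towards +x from a toe at x = -100, z = 14 mm. Three pegs 8 mm thick, 100 mm long stand square to the board at y = -120, 0, +120 mm, 195 mm up the slope, so lean 35 degrees to the robot's side; a tile slides about 100 mm along its peg to come off.
- rack_face (a point): Point on the sloping face of the rack in its middle, 130 mm up the slope from the toe (rack frame: 6.5, 0, 88.6 mm).
- case: Fixed brown wooden case 127 x 73 x 30 mm high, open at one end. Origin: centre of its underside; x points from the mouth to the closed end. Slot 49 mm wide, 16 high, 115 deep, floor 8 mm above the bench. Lips 10 mm wide over both long edges (from 12 mm inside) leave the top's middle open. At the mouth the walls flare 3 mm over 10 mm and the floor ramps down 4 mm over 12 mm.
- case_mouth (a point): Centre of the mouth's lower edge, level with the slot floor: 63.5 mm from the case's origin along its -x, 8 mm above the bench.
- case_stop (a point): Centre of the closed end of the slot, where the tile's plain end comes to rest: 115 mm from the mouth along the case's x, 14 mm above the bench (6 mm above the slot floor).
- tile_short: Bystander, hanging on the rack: test tile 110 x 46 x 12 mm. Origin on its underside, 60 mm from the hole centre and 80 mm from the holed end.
- tile_wide: Bystander, hanging on the rack: test tile 125 x 66 x 12 mm. Origin on its underside, 60 mm from the hole centre and 80 mm from the holed end.
- slip_bowl: Bystander: blue bowl, 96 mm across, 50 mm high; origin under its centre.
- loop_tool: Bystander: clay loop tool 176 mm long along its x, 16 mm thick; origin on the bench near its middle.
- mould_frame: Bystander: flat square wooden frame 170 mm wide, 20 mm high; origin under its centre.
- rolling_pin: Bystander: rolling pin 360 mm long along its x, 48 mm thick; origin under its middle.
Things that resemble listed ones, but are neither listed nor needed, are in the scene too. What is shaped like the case but orange is not meant.

How it is judged:
By the outcome, as a careful person would: the job done as asked, in the order asked, and still so for the second after the job is handed in, with the robot touching nothing.
It also fails if it takes over 67 s, if anything falls off the work surface, if the arm or the gripper's body presses on something with over 40 N, if the wrist force passes 120 N, or if a joint passes its speed limit or range.

### The arm

A 6-joint arm with a two-finger parallel gripper is mounted at the origin on the work surface. World frame = base frame: x ahead of the robot, y to its left, z up, the work surface at z = 0. Lengths are in m, angles in rad, forces in N, time in s.
With the tool pointing down it reaches from about 0.35 to 0.975 m from the base axis. Payload 4.9 kg.
Tool frame: the origin (TCP) lies midway between the tips of the shut fingers; the grasp point (between the pads) lies 19 mm behind it (ctrl.hold_point_z is the distance from the TCP to the grasp point, in m); z points along the fingers, y is the line along which they close (so a half turn about z gives the same grasp; the last joint's range is limited). The gripper opens to 85 mm and grips with 20 to 120 N. Pads are 22 mm wide; open, the fingers measure 114 mm over their backs; the gripper's body (76 mm by 85 mm) begins 54 mm behind the grasp point. The pads swing forward as they close: fully open they stand 13 mm farther back than shut.
Start: joints at [1.214, 0.053, 1.613, -0, 1.476, -0.119], TCP at [0.147, 0.607, 0.21] pointing down, gripper open.
Joint ranges: [-3.01, 3.01], [-1.01, 2.22], [0.06, 2.58], [-1.02, 4.17], [0.09, 2.62], [-3.14, 3.14]. Speed limits (rad/s): [2.57, 2.57, 3.14, 3.14, 3.14, 3.14].

### API

Orientations are given as a rotation vector (axis times angle).
In Python, from station import status, viewer, finish_job, ctrl gives the robot as it stands.
- The arm moves only by the shell command python3 -m jog 'ROWS' [FORCE]. ROWS is JSON, a list of rows, each a list of 7 numbers: the turn, a rotation vector about the tool's x, y, z each as a share of 5 degrees, from -1 to 1, then the shift along the tool's x, y, z each as a share of 30 mm, from -1 to 1, then the opening, from -1 (shut) to 1 (fully open). A call has 1 to 5 rows; each row shifts and turns the commanded pose from where the row before left it, along the tool's axes as they then stand; what a row does not reach is not made up. A row lasts 1/8 s, in which the tool goes at most 62.5 mm and 10.7 degrees, less where a joint would pass 70% of its speed; a pose out of reach is approached as far as the arm can. A call with a number of a shift or a turn outside -1 to 1 is refused whole. A call with a gripper value outside its range is refused whole. The fingers move at their own pace and stop on an object; FORCE is the grip in N (left out, the last holds). Time passes only in rows, so rows that do not move let the fingers close. It gives the time, the measured TCP pose, the force, the opening and the grip force at its end, in the units of the state.
- status.get_obs(): the state, without advancing time (a new reading comes with each control period).
- viewer.get_image(name): name is "scene" or "side" or "wrist"; returns a dict with "img" (384x512x3 uint8, red, green, blue), "fovy" (degrees; the focal length in pixels is half the picture's height over the tangent of half this angle, whatever the lens; pixels are square), "cx", "cy" (the principal point, pixels), "rvec" (rotation vector, rad) and "tvec" (3), from world to camera coordinates, as OpenCV has them. Camera axes: x right, y down, z forward; pixel columns grow to the right and rows downward; lengths in m; the calibration is good to about 2 mm. A picture is of the moment at which its call begins. There is no depth.
- finish_job(): hands the job in; it is judged then, once.
The state is a dict: "t": time; "q": joint angles; "dq": joint speeds; "effort": joint torques, N m; "tool_pos": TCP position; "tool_rot": TCP orientation; "contact_force": force on the tool from outside, world axes, zero at the start; "wrist_torque": the same for the moment, N m; "opening": finger opening in m; "grip_force": force on a finger pad.
Only numpy, scipy, OpenCV 4.12 (cv2) and the standard library are available. Lean on these libraries where they do the work, as an engineer would, in place of code of your own. Each camera call takes 0.05 s, during which the arm holds its last target. There are 200 camera calls.

## Working session

There is one attempt and no reset: what is moved stays moved. The work goes in short steps, Python scripts to look and compute and a shell command to move; the robot and the scene stay as the last step left them, time stands still between calls to the robot, and variables do not carry over. Pictures are saved under pics/ and viewed, at most 10 in all, crops included, and the job is handed in when it is done.

```bash
ls; mkdir -p pics; cat > h.py <<'E'
import numpy as np, cv2
from station import status, viewer, ctrl
def snap(n,f):
    d=viewer.get_image(n); cv2.imwrite(f,cv2.cvtColor(d['img'],cv2.COLOR_RGB2BGR))
    np.save(f[:-4]+'.npy',dict((k,v) for k,v in d.items()),allow_pickle=True); return d
def load(f): return np.load(f,allow_pickle=True).item()
def K(d):
    h=d['img'].shape[0]; f=h/2/np.tan(np.radians(d['fovy'])/2)
    return np.array([[f,0,d['cx']],[0,f,d['cy']],[0,0,1.]])
def ray(d,p):
    R=cv2.Rodrigues(np.array(d['rvec'],float))[0]; t=np.array(d['tvec'],float)
    v=R.T@np.linalg.inv(K(d))@np.array([*p,1.]); return -R.T@t, v/np.linalg.norm(v)
def onz(d,p,z):
    c,v=ray(d,p); return c+v*(z-c[2])/v[2]
def tri(*dp):
    A=0;b=0
    for d,p in dp:
        c,v=ray(d,p); P=np.eye(3)-np.outer(v,v); A=A+P; b=b+P@c
    return np.linalg.solve(A,b)
def proj(d,X): return cv2.projectPoints(np.atleast_2d(np.array(X,float)),np.array(d['rvec'],float),np.array(d['tvec'],float),K(d),None)[0][:,0]
E
python3 - <<'E'
from h import *
for n in('scene','side'):
    d=snap(n,f'pics/{n}0.png'); print(n,d['fovy'],d['cx'],d['cy'],ray(d,(256,192)))
    im=cv2.imread(f'pics/{n}0.png'); cv2.imwrite(f'pics/{n}0b.png',cv2.resize(im,(800,600),interpolation=cv2.INTER_CUBIC))
print(status.get_obs())
E
```

```text
pics
scene 48.99184697489248 258.07867616192874 197.98303931660044 (array([1.19212088, 0.10908126, 1.13635425]), array([-0.55677307, -0.10025928, -0.82459192]))
side 48.661273460059455 259.5216776594572 191.47257298867692 (array([-0.14019261, -1.05321917,  0.88595233]), array([ 0.44386771,  0.7203375 , -0.53300595]))
{'t': 0.1, 'q': array([ 1.21400080e+00,  5.32982155e-02,  1.61413886e+00, -4.31887324e-06,
        1.47599234e+00, -1.18999425e-01]), 'dq': array([-0.00017126, -0.00322634, -0.00336037, -0.00011108,  0.0012857 ,
        0.00049354]), 'effort': array([-1.59936658e-04, -3.94904530e+01, -3.71363389e+01, -9.51520087e-05,
        3.89668174e-03,  5.42269888e-06]), 'tool_pos': array([0.14701786, 0.60685276, 0.20889207]), 'tool_rot': array([-3.72598140e-01, -3.11898604e+00,  2.80512320e-03]), 'contact_force': array([0.03380608, 0.01314137, 0.30615796]), 'wrist_torque': array([-0.01746859,  0.00484594,  0.00125482]), 'grip_force': 0.0, 'opening': 0.08516251589993944}
```

View pics/scene0b.png

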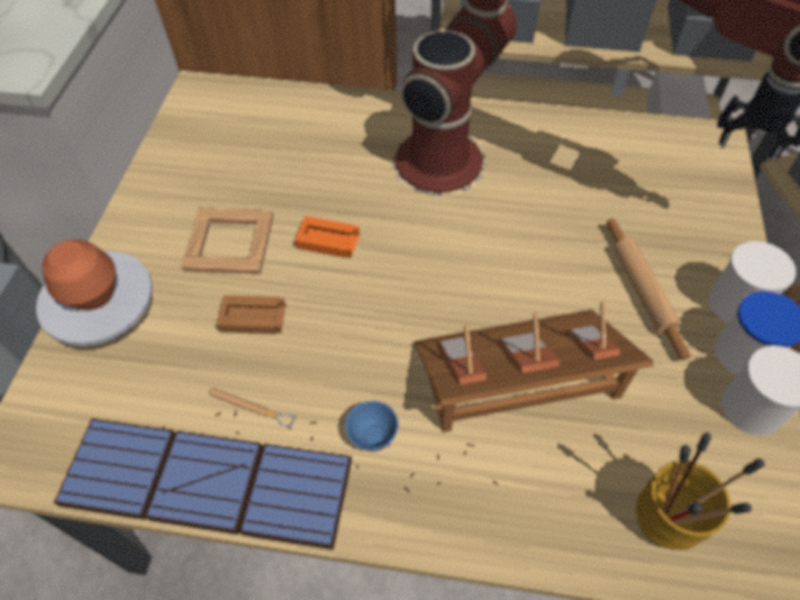

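View pics/side0b.png

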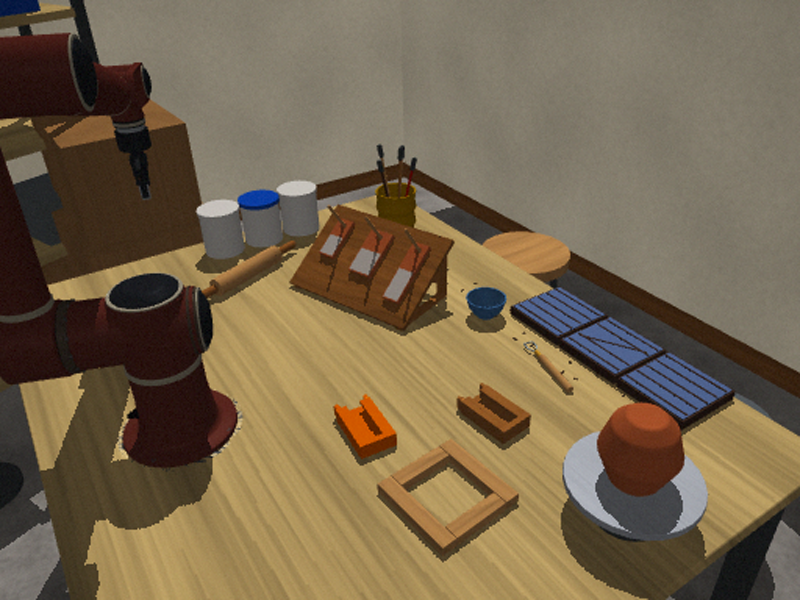

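The scene view (800×600 scale) shows three tiles on the rack at about (463,360), (530,352) and (597,343). In the side view they are at (405,275), (370,253) and (335,238). There is a brown case at (252,313) and an orange decoy at (328,236). The nearest tile in the side view looks longest, so I'll confirm that in an enlarged crop.

```bash
python3 - <<'E'
from h import *
a=cv2.imread('pics/scene0.png');b=cv2.imread('pics/side0.png')
def c(im,x,y,w,h,W,H): return cv2.resize(im[y:y+h,x:x+w],(W,H),interpolation=cv2.INTER_CUBIC)
# rack crops 5x->  case crops
top=np.hstack([c(a,260,185,160,90,400,225), c(b,180,125,120,90,400,300)[:225]*0+c(b,180,125,120,90,400,225)])
top=np.hstack([c(b,180,125,115,86,460,344), c(a,135,180,56,41,340,249)[:249].copy() if 0 else cv2.copyMakeBorder(c(a,135,182,50,36,340,245),0,99,0,0,cv2.BORDER_CONSTANT)])
bot=np.hstack([c(a,260,190,160,85,460,244), c(b,286,240,60,43,340,244)])
cv2.imwrite('pics/crop1.png',np.vstack([top,bot]))
E
```

```text
(no output)
```

View pics/crop1.png

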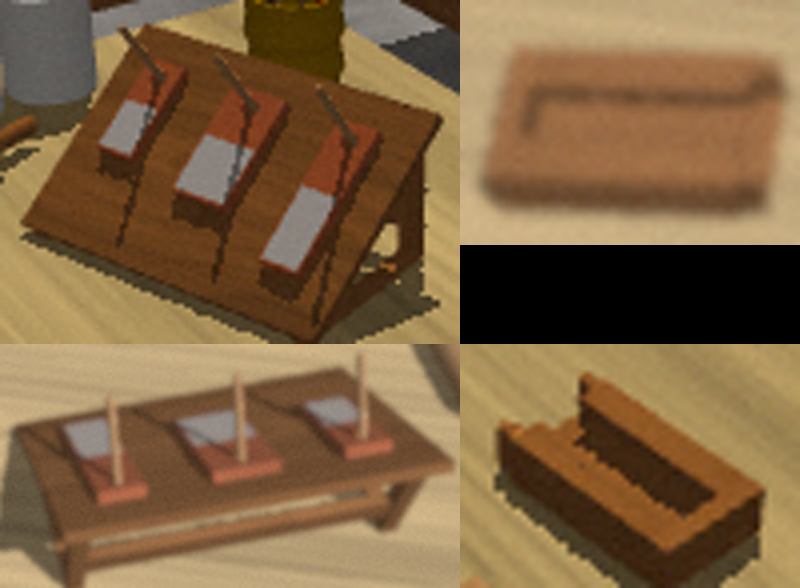

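```bash
cat > fit.py <<'E'
from h import *
from scipy.optimize import least_squares
A=load('pics/scene0.npy');B=load('pics/side0.npy')
r=np.radians(35);u=np.array([np.cos(r),0,np.sin(r)]);n=np.array([-np.sin(r),0,np.cos(r)]);toe=np.array([-.1,0,.014])
Y=np.array([0,1,0])
rp=lambda s,y,h:toe+s*u+y*Y+h*n
def T(p,X):
    c,s=np.cos(p[2]),np.sin(p[2]); X=np.array(X); return X@np.array([[c,s,0],[-s,c,0],[0,0,1]])+[p[0],p[1],0]
def fit(obs,p0):
    f=lambda p:np.concatenate([(proj(d,T(p,X))-x).ravel() for d,X,x in obs])
    s=least_squares(f,p0,loss='soft_l1'); print(s.x, np.abs(f(s.x)).reshape(-1,2).round(1).tolist()); return s.x
E
python3 - <<'E'
from fit import *
sa=lambda L:np.array([(260+x/2.875,190+(y-344)/2.875) for x,y in L])
sb=lambda L:np.array([(180+x/4,125+y/4) for x,y in L])
bd=[rp(0,-.185,0),rp(0,.185,0),rp(.25,.185,0),rp(.25,-.185,0)]
pt=[rp(.195,y,.1) for y in(-.12,0,.12)]
R=fit([(A,bd+pt,sa([(12,432),(345,370),(452,465),(62,540),(110,398),(238,375),(361,352)])),
 (B,bd+pt,sb([(315,335),(22,222),(148,25),(440,118),(318,88),(217,60),(122,30)]))],[.75,.2,0])
ca=lambda L:np.array([(135+(x-460)/6.8,182+y/6.8) for x,y in L])
cb=lambda L:np.array([(286+(x-460)/5.667,240+(y-344)/5.667) for x,y in L])
cc=[(.0635,-.0365,.03),(-.0635,-.0365,.03),(-.0635,.0365,.03),(.0635,.0365,.03)]
C=fit([(A,cc,ca([(512,50),(780,62),(770,180),(490,180)])),(B,cc,cb([(668,548),(505,428),(585,375),(763,492)]))],[.5,-.2,-1.57])
print('pegbase',T(R,[rp(.195,-.12,0),rp(.195,-.12,.1),rp(.19,-.12,.006),rp(.05,-.12,.012)]))
print('mouth',T(C,[[-.0635,0,.008]]), status.get_obs()['t'])
np.save('R.npy',R);np.save('C.npy',C)
E
```

```text
[0.55827101 0.22422498 0.35119688] [[1.0, 2.2], [1.2, 0.8], [1.3, 0.6], [0.2, 1.1], [0.3, 0.1], [0.5, 0.3], [0.2, 0.7], [0.1, 1.4], [0.4, 0.0], [0.2, 0.7], [0.6, 1.4], [0.6, 0.3], [0.2, 1.2], [0.2, 1.0]]
[ 0.51409347 -0.31888036 -1.43290195] [[0.2, 0.4], [0.2, 1.9], [1.1, 0.0], [0.5, 0.3], [0.5, 0.1], [2.0, 0.4], [0.4, 1.4], [0.3, 1.9]]
pegbase [[0.65564218 0.13209961 0.12584741]
 [0.60178555 0.11236733 0.20776261]
 [0.64856502 0.12950665 0.12789444]
 [0.53765229 0.08886984 0.05250865]]
mouth [[ 0.5053649  -0.25598313  0.008     ]] 0.1
```

```bash
cat >> fit.py <<'E'
from scipy.spatial.transform import Rotation as Ro
def plan(Rt,pt):
    "units for jog: total turn (x5deg) then total shift (x30mm) in target tool axes"
    o=status.get_obs(); R0=Ro.from_rotvec(o['tool_rot']).as_matrix()
    w=Ro.from_matrix(R0.T@Rt).as_rotvec(); d=np.array(pt)-o['tool_pos']
    print('t',round(o['t'],2),'TURN',(np.degrees(w)/5).round(2),'SHIFT@start',(R0.T@d/.03).round(2),'SHIFT@end',(Rt.T@d/.03).round(2),'F',np.round(o['contact_force'],1),'open',round(o['opening'],4),'grip',round(o['grip_force'],1))
def rackpose():
    p=np.load('R.npy'); z0=T([0,0,p[2]],[-n])[0]; y=T([0,0,p[2]],[Y])[0]   # tool z=-n, tool y along +-rack y
    R0=Ro.from_rotvec(status.get_obs()['tool_rot']).as_matrix()
    if R0[:,1]@y<0: y=-y
    return np.c_[np.cross(y,z0),y,z0]
E
python3 - <<'E'
from fit import *
print([(k,getattr(ctrl,k)) for k in dir(ctrl) if k[0]!='_'])
R=np.load('R.npy')
o=status.get_obs();print(Ro.from_rotvec(o['tool_rot']).as_matrix().round(3))
Rt=rackpose();print(Rt.round(3))
# tile: hole at s=.19; origin s=.13; grasp at tile x=-25 => s=.105
for h in(.16,.004): 
    P=T(R,[rp(.105,-.12,h)])[0];print(P);plan(Rt,P)
print('orange', [onz(A,(x/1.5625,y/1.5625),.03).round(3) for x,y in((303,218),(359,233),(350,253),(296,244))])
print('frame', [onz(A,(x/1.5625,y/1.5625),.02).round(3) for x,y in((198,208),(272,210),(262,268),(184,268))])
print('pin', [onz(A,(x/1.5625,y/1.5625),.024).round(3) for x,y in((612,222),(683,352))])
E
```

```text
[('MotionError', <class 'station.MotionError'>), ('hold_point_z', 0.0187)]
[[-0.972  0.236 -0.001]
 [ 0.236  0.972 -0.002]
 [ 0.    -0.002 -1.   ]]
[[-0.769 -0.344  0.539]
 [-0.282  0.939  0.197]
 [-0.574  0.    -0.819]]
[0.50024786 0.0751654  0.20528985]
t 0.1 TURN [-2.08 -6.8  -6.53] SHIFT@start [-15.62 -14.45   0.14] SHIFT@end [ -3.99 -20.69   2.94] F [0.  0.  0.3] open 0.0852 grip 0.0
[0.5842642  0.10594776 0.07750213]
t 0.1 TURN [-2.08 -6.8  -6.53] SHIFT@start [-18.1  -12.79   4.4 ] SHIFT@end [ -3.99 -20.69   8.14] F [0.  0.  0.3] open 0.0852 grip 0.0
orange [array([ 0.258, -0.274,  0.03 ]), array([ 0.283, -0.142,  0.03 ]), array([ 0.34 , -0.151,  0.03 ]), array([ 0.333, -0.271,  0.03 ])]
frame [array([ 0.255, -0.522,  0.02 ]), array([ 0.236, -0.353,  0.02 ]), array([ 0.4  , -0.331,  0.02 ]), array([ 0.424, -0.496,  0.02 ])]
pin [array([0.165, 0.406, 0.024]), array([0.481, 0.535, 0.024])]
```

```bash
python3 -m jog '[[0,0,0,-0.78,-0.72,-0.1,1],[0,0,0,-0.78,-0.72,-0.1,1],[0,0,0,-0.78,-0.72,-0.1,1],[0,0,0,-0.78,-0.72,-0.1,1],[0,0,0,-0.78,-0.72,-0.1,1]]'
python3 -m jog '[[0,0,0,-0.78,-0.72,-0.1,1],[0,0,0,-0.78,-0.72,-0.1,1],[0,0,0,-0.78,-0.72,-0.1,1],[0,0,0,-0.78,-0.72,-0.1,1],[0,0,0,-0.78,-0.72,-0.1,1]]'
python3 -m jog '[[0,0,0,-0.78,-0.72,-0.1,1],[0,0,0,-0.78,-0.72,-0.1,1],[0,0,0,-0.78,-0.72,-0.1,1],[0,0,0,-0.78,-0.72,-0.1,1],[0,0,0,-0.78,-0.72,-0.1,1]]'
python3 -m jog '[[0,0,0,-0.78,-0.72,-0.1,1],[0,0,0,-0.78,-0.72,-0.1,1],[0,0,0,-0.78,-0.72,-0.1,1],[0,0,0,-0.78,-0.72,-0.1,1],[0,0,0,-0.78,-0.72,-0.1,1]]'
python3 -m jog '[[-0.26,-0.85,-0.82,0,0,0,1],[-0.26,-0.85,-0.82,0,0,0,1],[-0.26,-0.85,-0.82,0,0,0,1],[-0.26,-0.85,-0.82,0,0,0,1],[-0.26,-0.85,-0.82,0,0,0,1]]'
python3 -m jog '[[-0.26,-0.85,-0.82,0,0,0,1],[-0.26,-0.85,-0.82,0,0,0,1],[-0.26,-0.85,-0.82,0,0,0,1],[0,0,0,0,0,0,1]]'
python3 - <<'E'
from fit import *
R=np.load('R.npy');Rt=rackpose()
plan(Rt,T(R,[rp(.105,-.12,.16)])[0]);plan(Rt,T(R,[rp(.105,-.12,.03)])[0])
d=snap('wrist','pics/w1.png'); print(d['fovy'],ray(d,(256,192)))
im=cv2.imread('pics/w1.png'); cv2.imwrite('pics/w1b.png',cv2.resize(im,(800,600),interpolation=cv2.INTER_CUBIC))
E
```

```text
t: 0.72
tool_pos: [0.2358, 0.4737, 0.2245]
tool_rot: [-0.372, -3.119, 0.001]
contact_force: [-0.6, -0.2, -0.2]
opening: 0.0857
grip_force: 0.0
t: 1.35
tool_pos: [0.3239, 0.3412, 0.2395]
tool_rot: [-0.372, -3.119, 0.001]
contact_force: [-0.0, 0.2, 0.3]
opening: 0.0856
grip_force: 0.0
t: 1.98
tool_pos: [0.4122, 0.2088, 0.2546]
tool_rot: [-0.373, -3.119, 0.0]
contact_force: [-0.3, 0.7, -0.7]
opening: 0.0853
grip_force: 0.0
t: 2.6
tool_pos: [0.5005, 0.0763, 0.2695]
tool_rot: [-0.373, -3.119, 0.0]
contact_force: [0.5, 0.4, -0.2]
opening: 0.0854
grip_force: 0.0
t: 3.22
tool_pos: [0.5, 0.0775, 0.2696]
tool_rot: [-0.175, 2.753, 0.096]
contact_force: [0.6, -0.6, -0.3]
opening: 0.0856
grip_force: 0.0
t: 3.72
tool_pos: [0.4993, 0.0767, 0.2684]
tool_rot: [-0.443, 2.499, 0.142]
contact_force: [0.4, 0.1, -1.0]
opening: 0.0855
grip_force: 0.0
t 3.73 TURN [ 0.02 -0.01 -0.01] SHIFT@start [ 1.2  -0.06  1.73] SHIFT@end [ 1.2  -0.06  1.73] F [ 0.4  0.1 -1. ] open 0.0855 grip 0.0
t 3.73 TURN [ 0.02 -0.01 -0.01] SHIFT@start [ 1.19 -0.07  6.06] SHIFT@end [ 1.2  -0.06  6.06] F [ 0.4  0.1 -1. ] open 0.0855 grip 0.0
60.114836585527385 (array([0.35974353, 0.02467191, 0.36408714]), array([ 0.71966033,  0.26196957, -0.64300929]))
```

View pics/w1b.png

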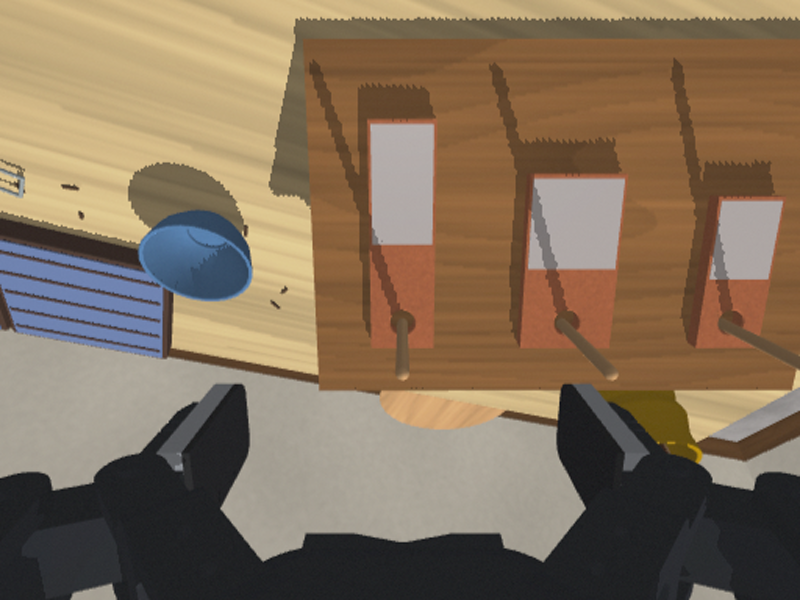

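The wrist view confirms the longest tile: glazed end at (368–434,122), holed end at (370–435,348), peg root at (403,322). I'll check the tile's corners against the rack frame.

```bash
python3 - <<'E'
from fit import *
R=np.load('R.npy');d=load('pics/w1.npy')
def on(p,h):
    c,v=ray(d,np.array(p)/1.5625); nn=T([0,0,R[2]],[n])[0]; q=T(R,[rp(0,0,h)])[0]
    X=c+v*((q-c)@nn)/(v@nn); e=X-T(R,[rp(0,0,0)])[0]
    return np.round([e@T([0,0,R[2]],[u])[0],e@T([0,0,R[2]],[Y])[0]],4)
for p in((368,122),(434,122),(370,348),(435,347)): print('tile',on(p,.012))
for p in((303,39),(319,389)): print('board',on(p,0))
print('tip',on((403,375),.1))
E
```

```text
tile [ 0.0488 -0.1408]
tile [ 0.0488 -0.097 ]
tile [ 0.2081 -0.1421]
tile [ 0.2074 -0.0936]
board [-0.0037 -0.1835]
board [ 0.2468 -0.1835]
tip [ 0.1921 -0.1178]
```

```bash
python3 -m jog '[[0,0,0,0.52,0,0.6,1],[0,0,0,0.51,0,0.6,1],[0,0,0,0,0,1,1],[0,0,0,0,0,1,1],[0,0,0,0,0,0.9,1]]'
python3 -m jog '[[0,0,0,0,0,0.8,1],[0,0,0,0,0,0.8,1],[0,0,0,0,0,0.5,1],[0,0,0,0,0,0.3,1],[0,0,0,0,0,0,1]]'
python3 - <<'E'
from fit import *
R=np.load('R.npy');Rt=rackpose()
plan(Rt,T(R,[rp(.11,-.1187,0.0)])[0])
d=snap('wrist','pics/w2.png');a=snap('side','pics/s2.png')['img'];
im=cv2.imread('pics/w2.png');b=cv2.imread('pics/s2.png')[100:220,170:330]
cv2.imwrite('pics/w2b.png',np.hstack([cv2.resize(im,(440,330)),cv2.resize(b,(360,270),interpolation=cv2.INTER_CUBIC)[:330] if 0 else cv2.copyMakeBorder(cv2.resize(b,(360,270),interpolation=cv2.INTER_CUBIC),0,60,0,0,cv2.BORDER_CONSTANT)]))
E
```

```text
t: 4.4
tool_pos: [0.5428, 0.0936, 0.1496]
tool_rot: [-0.446, 2.498, 0.142]
contact_force: [0.9, 0.0, 0.4]
opening: 0.0856
grip_force: 0.0
t: 5.03
tool_pos: [0.5811, 0.1077, 0.0915]
tool_rot: [-0.446, 2.498, 0.143]
contact_force: [-0.1, -0.0, -0.3]
opening: 0.0857
grip_force: 0.0
t 5.03 TURN [ 0.03 -0.01  0.02] SHIFT@start [ 0.04 -0.05  0.56] SHIFT@end [ 0.04 -0.05  0.56] F [-0.1 -0.  -0.3] open 0.0857 grip 0.0
```

View pics/w2b.png

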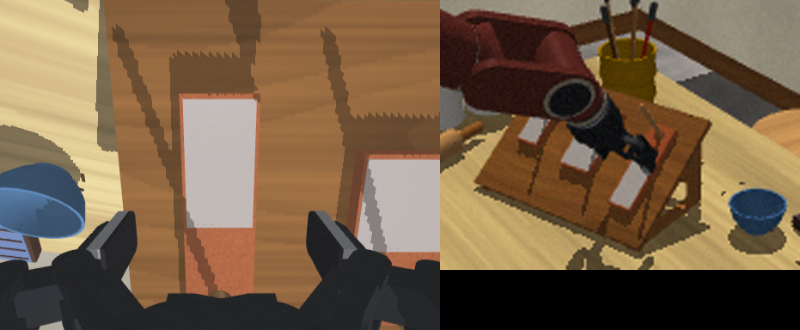

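Both fingers straddle the longest tile, at (185–255, 95–290) in the left panel, with clear space on each side. I'll go in the last bit and close.

```bash
python3 -m jog '[[0,0,0,0.04,-0.05,0.3,1],[0,0,0,0,0,0.26,1],[0,0,0,0,0,0,1]]'
python3 -m jog '[[0,0,0,0,0,0,-1],[0,0,0,0,0,0,-1],[0,0,0,0,0,0,-1],[0,0,0,0,0,0,-1],[0,0,0,0,0,0,-1]]' 50
python3 -m jog '[[0,0,0,0,0,0,-1],[0,0,0,0,0,0,-1],[0,0,0,0,0,0,-1]]'
python3 -m jog '[[0,0,0,0,0,-0.2,-1],[0,0,0,0,0,-0.3,-1],[0,0,0,0,0,0,-1]]'
```

```text
t: 5.5
tool_pos: [0.5899, 0.1091, 0.0772]
tool_rot: [-0.446, 2.498, 0.142]
contact_force: [-0.0, 0.1, -0.7]
opening: 0.0855
grip_force: 0.0
t: 6.12
tool_pos: [0.5902, 0.1091, 0.0783]
tool_rot: [-0.446, 2.496, 0.142]
contact_force: [1.1, -0.8, -0.4]
opening: 0.0002
grip_force: 0.0
t: 6.5
tool_pos: [0.5902, 0.109, 0.0782]
tool_rot: [-0.446, 2.496, 0.142]
contact_force: [0.1, 0.5, 0.6]
opening: -0.0
grip_force: 0.0
t: 6.88
tool_pos: [0.5826, 0.1059, 0.0919]
tool_rot: [-0.445, 2.494, 0.141]
contact_force: [0.7, -0.1, -0.3]
opening: -0.0002
grip_force: 0.0
```

```bash
python3 - <<'E'
from fit import *
R=np.load('R.npy');Rt=rackpose()
plan(Rt,T(R,[rp(.11,-.1187,0.0)])[0])
d=snap('wrist','pics/w3.png');a=snap('side','pics/s3.png')['img'];
im=cv2.imread('pics/w3.png');b=cv2.imread('pics/s3.png')[120:216,200:328]
cv2.imwrite('pics/w3b.png',np.hstack([cv2.resize(im,(400,300)),cv2.resize(b,(400,300),interpolation=cv2.INTER_CUBIC)]))
E
```

```text
t 6.88 TURN [0.01 0.03 0.02] SHIFT@start [0.07 0.03 0.56] SHIFT@end [0.06 0.03 0.56] F [ 0.7 -0.1 -0.3] open -0.0002 grip 0.0
```

View pics/w3b.png

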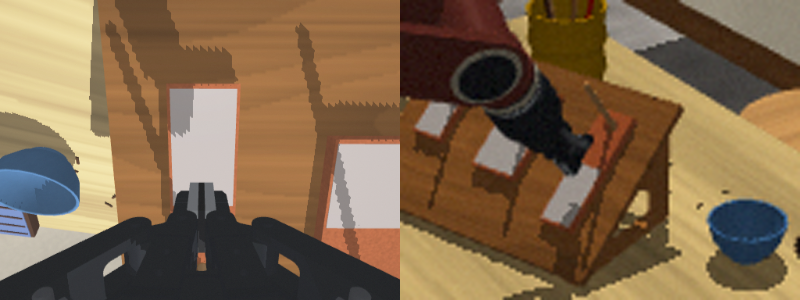

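```bash
python3 - <<'E'
from fit import *
o=status.get_obs();Rm=Ro.from_rotvec(o['tool_rot']).as_matrix()
P=[o['tool_pos']+Rm[:,2]*k for k in(-.03,-.02,-.01,0,.01)]
w=load('pics/w3.npy');s=load('pics/s3.npy')
print('w crop',(proj(w,P)*400/512).round(1).tolist());print('side crop',((proj(s,P)-[200,120])*3.125).round(1).tolist())
E
```

```text
w crop [[202.1, 202.0], [202.1, 194.5], [202.0, 187.9], [201.9, 182.0], [201.9, 176.7]]
side crop [[169.9, 166.3], [173.1, 170.3], [176.2, 174.3], [179.3, 178.3], [182.4, 182.2]]
```

```bash
python3 - <<'E'
from fit import *
R=np.load('R.npy')
for f in('pics/w2.npy','pics/w3.npy'):
    d=load(f);q=T(R,[rp(s,y,.012) for s,y in((.05,-.1417),(.05,-.0957),(.11,-.0957),(.11,-.1417))]);print(proj(d,q).round(1).tolist())
a=cv2.imread('pics/w2.png');b=cv2.imread('pics/w3.png')
c=np.hstack([cv2.resize(x[90:290,130:430],(600,400),interpolation=cv2.INTER_CUBIC)[:, :] for x in(a,b)])
c=np.vstack([cv2.resize(x[95:265,160:387],(400*2,600),interpolation=cv2.INTER_CUBIC)[:, :] for x in(b,)])
cv2.imwrite('pics/w3c.png',c)
E
```

```text
[[209.0, 115.6], [301.9, 115.8], [297.7, 229.3], [212.9, 229.2]]
[[213.5, 113.9], [306.7, 114.2], [302.0, 228.0], [217.1, 227.8]]
```

View pics/w3c.png

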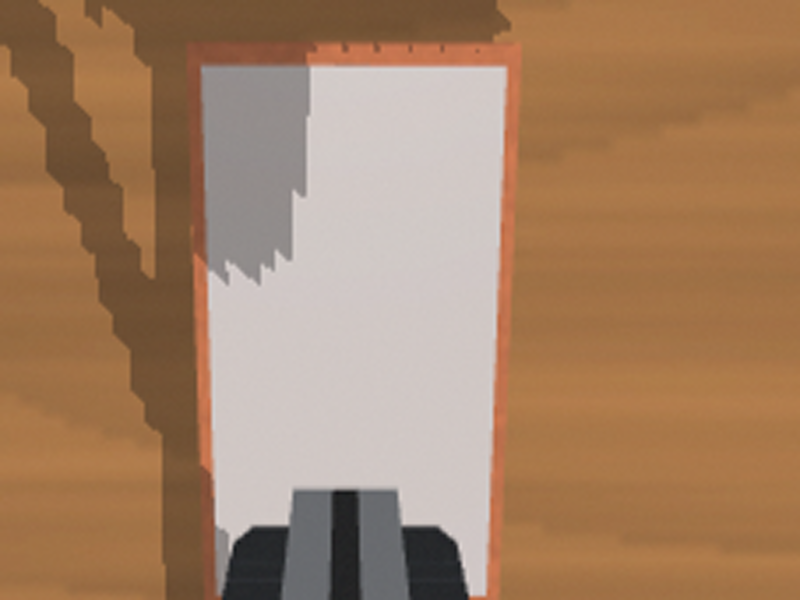

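The shut fingers sit on top of the tile: tips at about (345,490) in the crop, tile still in place. The pads closed above its edges. I'll open part way, descend by feel at that opening, then close.

```bash
python3 -m jog '[[0,0,0,0,0,-0.4,0.35],[0,0,0,0.07,0.03,0,0.35],[0,0,0,0,0,0,0.35],[0,0,0,0,0,0,0.35],[0,0,0,0,0,0,0.35]]'
python3 -m jog '[[0,0,0,0,0,0.3,0.35],[0,0,0,0,0,0.3,0.35],[0,0,0,0,0,0.2,0.35],[0,0,0,0,0,0,0.35]]'
python3 -m jog '[[0,0,0,0,0,0.1,0.35],[0,0,0,0,0,0,0.35]]'
python3 - <<'E'
from fit import *
R=np.load('R.npy');Rt=rackpose()
plan(Rt,T(R,[rp(.11,-.1187,0.0)])[0])
d=snap('wrist','pics/w4.png');a=snap('side','pics/s4.png')['img'];
im=cv2.imread('pics/w4.png');b=cv2.imread('pics/s4.png')[130:205,220:320]
cv2.imwrite('pics/w4b.png',np.vstack([cv2.resize(im[95:275],(800,281)),cv2.resize(b,(400,300),interpolation=cv2.INTER_CUBIC).repeat(2,1)[:, ::1][:,:800]]))
E
```

```text
t: 7.6
tool_pos: [0.5737, 0.1039, 0.0988]
tool_rot: [-0.446, 2.497, 0.142]
contact_force: [0.3, 0.3, 0.4]
opening: 0.0574
grip_force: 0.0
t: 8.1
tool_pos: [0.5864, 0.1089, 0.0783]
tool_rot: [-0.446, 2.498, 0.142]
contact_force: [-0.0, -0.4, -1.3]
opening: 0.0576
grip_force: 0.0
t: 8.35
tool_pos: [0.5883, 0.1093, 0.077]
tool_rot: [-0.446, 2.496, 0.142]
contact_force: [-0.0, 0.1, -0.7]
opening: 0.0574
grip_force: 0.0
t 8.35 TURN [0.02 0.01 0.02] SHIFT@start [-0.04 -0.02  0.02] SHIFT@end [-0.04 -0.02  0.02] F [-0.   0.1 -0.7] open 0.0574 grip 0.0
```

View pics/w4b.png

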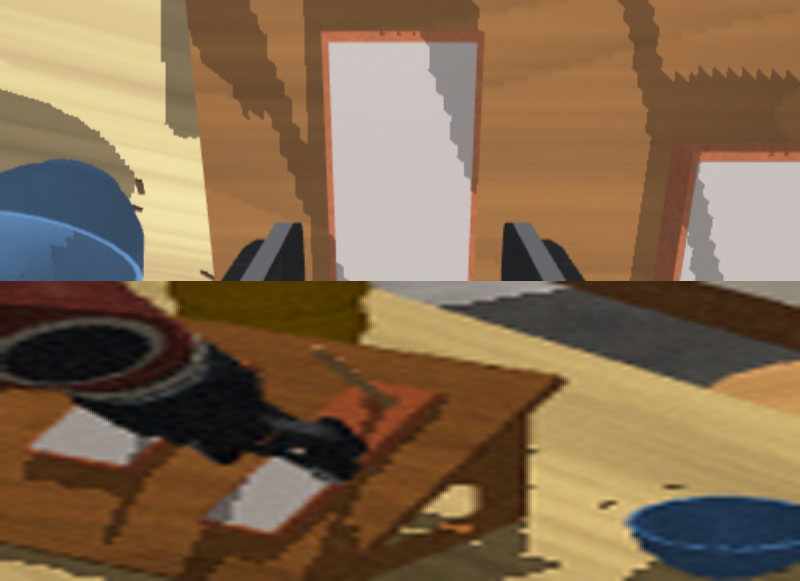

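```bash
python3 - <<'E'
from fit import *
R=np.load('R.npy');d=load('pics/w4.npy');o=status.get_obs();Rm=Ro.from_rotvec(o['tool_rot']).as_matrix()
N=T([0,0,R[2]],[n])[0];U=T([0,0,R[2]],[u])[0];O=T(R,[rp(0,0,0)])[0]
def sep(pl,pr,W):
    c,a=ray(d,pl);_,b=ray(d,pr); a=a/(a@Rm[:,2]);b=b/(b@Rm[:,2]); k=W/abs((a-b)@Rm[:,1]); m=c+k*(a+b)/2
    return 'tool',(Rm.T@(m-o['tool_pos'])*1000).round(1),'s,h',((m-O)@U).round(4),((m-O)@N).round(4)
print('tips',sep((193.9,239),(321.9,239),.0574))
print('tile row239',sep((210,239),(302.7,239),.046))
print('tile end',sep((205.5,115),(309.5,115),.046))
print('tcp s,h',(o['tool_pos']-O)@U,(o['tool_pos']-O)@N)
print(proj(d,[o['tool_pos'],o['tool_pos']-.01*Rm[:,2]]),proj(d,T(R,[rp(.05,-.1417,.012),rp(.05,-.0957,.012)])))
E
```

```text
tips ('tool', array([  8.5,  -0.2, -25.5]), 's,h', np.float64(0.1003), np.float64(0.0263))
tile row239 ('tool', array([  2.3,  -0.9, -10.8]), 's,h', np.float64(0.1066), np.float64(0.0116))
tile end ('tool', array([ 62.2,  -0.4, -12.8]), 's,h', np.float64(0.0467), np.float64(0.0136))
tcp s,h 0.1089024126854549 0.0008411381072114602
[[258.06196585 234.90063643]
 [258.12454017 242.57444127]] [[206.45287627 122.34239789]
 [308.76715472 122.63330507]]
```

The pads at 57 mm opening measure about 14 mm above the tile's top face (tips at (303,225) and (503,225) in the crop). The real tips lie farther back than the TCP suggests. I'll go deeper in small steps and watch the force.

```bash
python3 -m jog '[[0,0,0,0,0,0.2,0.35],[0,0,0,0,0,0,0.35]]'
python3 -m jog '[[0,0,0,0,0,0.15,0.35],[0,0,0,0,0,0,0.35]]'
python3 -m jog '[[0,0,0,0,0,0.1,0.35],[0,0,0,0,0,0,0.35]]'
python3 - <<'E'
from fit import *
plan(rackpose(),T(np.load('R.npy'),[rp(.11,-.1187,0.0)])[0])
E
```

```text
t: 8.7
tool_pos: [0.5913, 0.1106, 0.0715]
tool_rot: [-0.446, 2.497, 0.142]
contact_force: [0.4, -0.1, -0.2]
opening: 0.0576
grip_force: 0.0
t: 8.95
tool_pos: [0.5938, 0.1115, 0.0679]
tool_rot: [-0.446, 2.497, 0.142]
contact_force: [0.1, 0.3, 0.2]
opening: 0.0576
grip_force: 0.0
t: 9.2
tool_pos: [0.5955, 0.112, 0.0656]
tool_rot: [-0.446, 2.497, 0.142]
contact_force: [0.5, -0.3, -0.0]
opening: 0.0576
grip_force: 0.0
t 9.2 TURN [0.02 0.01 0.02] SHIFT@start [-0.05 -0.02 -0.43] SHIFT@end [-0.05 -0.02 -0.43] F [ 0.5 -0.3 -0. ] open 0.0576 grip 0.0
```

```bash
python3 -m jog '[[0,0,0,0,0,0.1,0.35],[0,0,0,0,0,0,0.35]]'
python3 -m jog '[[0,0,0,0,0,0.1,0.35],[0,0,0,0,0,0,0.35]]'
python3 - <<'E'
from fit import *
R=np.load('R.npy');plan(rackpose(),T(R,[rp(.11,-.1187,0.0)])[0])
d=snap('wrist','pics/w5.png')
im=cv2.imread('pics/w5.png')
g=cv2.cvtColor(im,cv2.COLOR_BGR2GRAY)
for r in(230,234,238,242,246,250,255): print(r,' '.join(map(str,g[r,170:346:3])))
E
```

```text
t: 9.45
tool_pos: [0.5971, 0.1126, 0.0632]
tool_rot: [-0.446, 2.497, 0.142]
contact_force: [-0.8, -0.0, 0.1]
opening: 0.0574
grip_force: 0.0
t: 9.7
tool_pos: [0.5987, 0.1133, 0.0607]
tool_rot: [-0.446, 2.497, 0.142]
contact_force: [0.3, 0.3, 0.3]
opening: 0.0576
grip_force: 0.0
t 9.7 TURN [0.03 0.01 0.02] SHIFT@start [-0.05 -0.02 -0.63] SHIFT@end [-0.05 -0.02 -0.63] F [0.3 0.3 0.3] open 0.0576 grip 0.0
230 87 86 86 86 88 87 88 88 89 89 88 135 135 198 199 198 199 200 199 199 198 199 199 198 198 199 199 198 199 200 198 198 199 198 198 198 198 199 199 199 198 199 198 198 199 199 95 93 93 93 94 92 93 93 130 131 130 130 130
234 85 86 87 85 87 86 86 87 87 87 87 137 133 199 199 198 199 199 198 199 199 199 198 198 199 199 199 198 199 199 198 199 198 199 199 198 198 199 199 199 198 198 198 198 200 200 94 94 93 92 93 93 93 92 131 130 130 132 131
238 86 86 105 106 106 105 33 34 87 87 88 134 135 198 199 198 198 199 198 198 199 198 199 198 199 199 198 198 199 199 198 199 199 199 199 199 199 198 198 199 199 198 199 199 198 198 93 93 93 94 93 33 37 105 105 105 105 133 134
242 120 97 106 106 105 48 
[... 178 characters left out ...]
5 105 105 107 106 132
246 117 106 106 105 101 34 37 33 85 85 86 119 133 199 199 198 199 198 198 199 199 198 199 200 198 199 198 199 199 197 199 199 200 198 198 199 199 199 199 199 200 198 199 198 200 199 134 93 89 90 89 32 33 36 65 106 105 106 106
250 105 106 106 104 36 36 35 34 71 86 87 110 134 198 199 199 199 198 199 198 198 199 198 198 198 198 199 199 199 199 198 198 198 198 199 199 198 199 199 199 200 198 198 200 199 199 133 118 90 89 127 33 34 34 35 100 106 106 105
255 105 106 106 33 36 33 33 33 62 86 86 98 137 199 199 199 198 199 198 199 199 199 199 199 199 199 199 198 198 199 198 199 198 198 199 199 199 199 199 198 199 199 198 199 198 198 127 127 128 127 128 33 32 36 35 36 105 105 106
```

Tips are now below the tile's top face (tile 2.3 px/mm, finger gap 2.24 px/mm at row 238). I'll go 4 mm more and close.

```bash
python3 -m jog '[[0,0,0,0,0,0.13,0.35],[0,0,0,0,0,0,0.35]]'
python3 -m jog '[[0,0,0,0,0,0,-1],[0,0,0,0,0,0,-1],[0,0,0,0,0,0,-1],[0,0,0,0,0,0,-1]]' 50
```

```text
t: 10.0
tool_pos: [0.6009, 0.114, 0.0575]
tool_rot: [-0.446, 2.497, 0.142]
contact_force: [0.9, 0.0, 0.6]
opening: 0.0577
grip_force: 0.0
t: 10.5
tool_pos: [0.6025, 0.1133, 0.0611]
tool_rot: [-0.448, 2.492, 0.139]
contact_force: [-16.1, -7.4, 19.3]
opening: 0.0446
grip_force: 62.0
```

```bash
python3 -m jog '[[0,0,0,0,0,-0.3,-1],[0,0,0,-0.13,0,-0.2,-1],[0,0,0,0,0,0,-1]]'
python3 -m jog '[[0,0,0,0,0,-0.5,-1],[0,0,0,0,0,-0.6,-1],[0,0,0,0,0,-0.6,-1],[0,0,0,0,0,0,-1]]'
python3 - <<'E'
from fit import *
R=np.load('R.npy');plan(rackpose(),T(R,[rp(.11,-.1187,0.0)])[0])
snap('wrist','pics/w6.png');snap('side','pics/s6.png')
a=cv2.imread('pics/w6.png');b=cv2.imread('pics/s6.png')[120:216,200:328]
cv2.imwrite('pics/w6b.png',np.hstack([cv2.resize(a,(400,300)),cv2.resize(b,(400,300),interpolation=cv2.INTER_CUBIC)]))
E
```

```text
t: 10.88
tool_pos: [0.5954, 0.1121, 0.0721]
tool_rot: [-0.446, 2.497, 0.142]
contact_force: [-0.4, 0.2, -1.9]
opening: 0.0446
grip_force: 52.9
t: 11.38
tool_pos: [0.5684, 0.1018, 0.1145]
tool_rot: [-0.446, 2.495, 0.141]
contact_force: [0.6, 0.6, -1.9]
opening: 0.0449
grip_force: 52.9
t 11.38 TURN [0.02 0.02 0.02] SHIFT@start [ 0.1  -0.01  1.46] SHIFT@end [ 0.1  -0.01  1.46] F [ 0.6  0.6 -1.9] open 0.0449 grip 52.9
```

View pics/w6b.png

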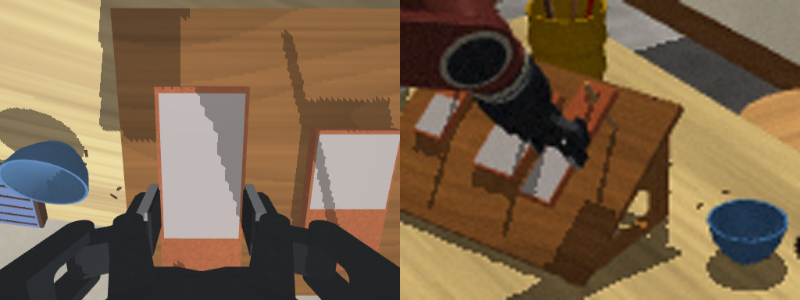

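The tile is held squarely (wrist view, tile at (155–248, 88–265)) and rising along the peg, with a load of about 1.9 N, which is its weight. I'll continue off the peg.

```bash
python3 -m jog '[[0,0,0,0,0,-0.6,-1],[0,0,0,0,0,-0.6,-1],[0,0,0,0,0,-0.6,-1],[0,0,0,0,0,-0.4,-1],[0,0,0,0,0,0,-1]]'
cat > tgt.py <<'E'
from fit import *
C=np.load('C.npy'); dx=np.array([np.cos(C[2]),np.sin(C[2]),0])  # case x
mouth=T(C,[[-.0635,0,.0]])[0]
# tool down, tool x: at rack tool x=-u = tile -x  => tool x = case x
z=np.array([0,0,-1.]);Rd=np.c_[dx,np.cross(z,dx),z]
E
python3 - <<'E'
from tgt import *
R=np.load('R.npy')
print(mouth,dx);o=status.get_obs();print(o['tool_pos'])
lay=mouth-dx*.13 # tile centre; 
P=lay+dx*.02; print(P)
plan(Rd,[*P[:2],.15])
Rm=Ro.from_rotvec(o['tool_rot']).as_matrix()
# tile measured in wrist picture w6
d=load('pics/w6.npy');g=cv2.cvtColor(d['img'],cv2.COLOR_RGB2HSV)
print([tuple(g[105+k,256]) for k in range(0,20,2)])
for r in(120,150,180): 
    v=np.where(d['img'][r,170:350].min(1)>110)[0]+170; print(r,v.min(),v.max(), d['img'][r,190:206].tolist()[::3], d['img'][r,304:322].tolist()[::3])
E
```

```text
t: 12.1
tool_pos: [0.533, 0.0887, 0.1685]
tool_rot: [-0.446, 2.496, 0.141]
contact_force: [0.1, -0.9, -1.9]
opening: 0.0443
grip_force: 52.9
[ 0.5053649  -0.25598313  0.        ] [ 0.13745779 -0.99050763  0.        ]
[0.53303301 0.08865906 0.16848205]
[ 0.49024455 -0.14702729  0.        ]
t 12.1 TURN [ -4.74   5.9  -15.01] SHIFT@start [ 3.67 -6.88 -1.83] SHIFT@end [7.59 2.49 0.62] F [ 0.1 -0.9 -1.9] open 0.0443 grip 52.9
[(np.uint8(14), np.uint8(145), np.uint8(160)), (np.uint8(15), np.uint8(148), np.uint8(157)), (np.uint8(14), np.uint8(145), np.uint8(153)), (np.uint8(10), np.uint8(145), np.uint8(121)), (np.uint8(9), np.uint8(141), np.uint8(128)), (np.uint8(9), np.uint8(145), np.uint8(128)), (np.uint8(9), np.uint8(147), np.uint8(125)), (np.uint8(8), np.uint8(59), np.uint8(129)), (np.uint8(175), np.uint8(11), np.uint8(137)), (np.uint8(9), np.uint8(13), np.uint8(137))]
120 203 313 [[109, 79, 48], [108, 78, 49], [110, 80, 50], [183, 108, 73], [186, 130, 103], [194, 187, 186]] [[135, 129, 129], [135, 131, 130], [136, 132, 131], [137, 132, 131], [126, 77, 53], [137, 90, 59]]
150 204 312 [[112, 80, 52], [111, 79, 50], [110, 78, 49], [175, 104, 72], [178, 106, 73], [195, 186, 185]] [[136, 129, 129], [135, 129, 128], [136, 129, 128], [127, 78, 55], [133, 81, 56], [156, 109, 67]]
180 205 310 [[103, 73, 48], [145, 101, 65], [102, 73, 48], [145, 103, 64], [175, 104, 72], [188, 164, 156]] [[134, 129, 128], [134, 129, 127], [134, 127, 126], [129, 78, 55], [143, 95, 63], [154, 107, 66]]
```

```bash
python3 -m jog '[[0,0,0,0.46,-0.86,-0.25,-1],[0,0,0,0.46,-0.86,-0.25,-1],[0,0,0,0.46,-0.86,-0.25,-1],[0,0,0,0.46,-0.86,-0.25,-1]]'
python3 -m jog '[[0,0,0,0.46,-0.86,-0.25,-1],[0,0,0,0.46,-0.86,-0.25,-1],[0,0,0,0.46,-0.86,-0.25,-1],[0,0,0,0.46,-0.86,-0.25,-1]]'
for i in 1; do
python3 -m jog '[[-0.26,0.33,-0.83,0,0,0,-1],[-0.26,0.33,-0.83,0,0,0,-1],[-0.26,0.33,-0.83,0,0,0,-1],[-0.26,0.33,-0.83,0,0,0,-1],[-0.26,0.33,-0.83,0,0,0,-1]]'
python3 -m jog '[[-0.26,0.33,-0.83,0,0,0,-1],[-0.26,0.33,-0.83,0,0,0,-1],[-0.26,0.33,-0.83,0,0,0,-1],[-0.26,0.33,-0.83,0,0,0,-1],[-0.26,0.33,-0.83,0,0,0,-1]]'
python3 -m jog '[[-0.26,0.33,-0.83,0,0,0,-1],[-0.26,0.33,-0.83,0,0,0,-1],[-0.26,0.33,-0.83,0,0,0,-1],[-0.26,0.33,-0.83,0,0,0,-1],[-0.26,0.33,-0.83,0,0,0,-1]]'
python3 -m jog '[[-0.26,0.33,-0.83,0,0,0,-1],[-0.26,0.33,-0.83,0,0,0,-1],[-0.26,0.33,-0.83,0,0,0,-1],[0,0,0,0,0,0,-1]]'
done
python3 - <<'E'
from tgt import *
P=mouth-dx*.11; plan(Rd,[*P[:2],.02])
E
```

```text
t: 12.6
tool_pos: [0.5096, -0.0304, 0.1597]
tool_rot: [-0.446, 2.497, 0.142]
contact_force: [0.6, -0.5, -1.5]
opening: 0.0446
grip_force: 52.9
t: 13.1
tool_pos: [0.4868, -0.1491, 0.1525]
tool_rot: [-0.445, 2.497, 0.142]
contact_force: [0.1, 0.7, -2.1]
opening: 0.0448
grip_force: 52.9
t: 13.72
tool_pos: [0.4872, -0.1482, 0.1524]
tool_rot: [-0.979, 2.506, 0.111]
contact_force: [0.4, -0.2, -2.8]
opening: 0.0445
grip_force: 52.9
t: 14.35
tool_pos: [0.5092, -0.1043, 0.1665]
tool_rot: [-1.458, 2.519, 0.053]
contact_force: [-0.1, 0.5, -2.6]
opening: 0.0449
grip_force: 52.9
t: 14.98
tool_pos: [0.5267, -0.0496, 0.1708]
tool_rot: [-1.936, 2.47, -0.009]
contact_force: [0.3, 0.2, -2.4]
opening: 0.0444
grip_force: 52.9
t: 15.48
tool_pos: [0.5323, -0.0107, 0.1673]
tool_rot: [2.036, -2.214, 0.043]
contact_force: [-0.4, -0.5, -2.4]
opening: 0.0447
grip_force: 52.9
t 15.47 TURN [ 0.94 -1.26 -2.53] SHIFT@start [4.03 0.66 5.48] SHIFT@end [4.31 2.01 4.91] F [-0.4 -0.5 -2.4] open 0.0447 grip 52.9
```

```bash
python3 - <<'E'
from tgt import *
o=status.get_obs();print(o['q'].round(3));print(Ro.from_rotvec(o['tool_rot']).as_matrix().round(3))
plan(Rd,[.47,-.13,.1])
E
```

```text
[-0.093 -0.078  1.82  -0.119  1.469 -3.135]
[[-0.079 -0.994 -0.079]
 [-0.99   0.087 -0.111]
 [ 0.117  0.069 -0.991]]
t 15.47 TURN [ 0.94 -1.26 -2.53] SHIFT@start [3.84 1.56 2.83] SHIFT@end [3.65 2.6  2.24] F [-0.4 -0.5 -2.4] open 0.0447 grip 52.9
```

Joint 6 is at its limit. I'll lay the tile at about -115° yaw and take it afresh with the hand turned half round.

```bash
cat >> tgt.py <<'E'
def down(yaw):
    x=np.array([np.cos(yaw),np.sin(yaw),0]); return np.c_[x,np.cross(z,x),z]
E
python3 - <<'E'
from tgt import *
plan(down(np.radians(-115)),[.46,-.13,.1])
E
```

```text
t 15.47 TURN [ 0.55 -1.48  4.04] SHIFT@start [3.86 1.89 2.85] SHIFT@end [4.62 0.5  2.24] F [-0.4 -0.5 -2.4] open 0.0447 grip 52.9
```

```bash
python3 -m jog '[[0.11,-0.3,0.81,0,0,0,-1],[0.11,-0.3,0.81,0,0,0,-1],[0.11,-0.3,0.81,0,0,0,-1],[0.11,-0.3,0.81,0,0,0,-1],[0.11,-0.3,0.81,0,0,0,-1]]'
python3 -m jog '[[0,0,0,0.92,0.1,0.3,-1],[0,0,0,0.92,0.1,0.3,-1],[0,0,0,0.92,0.1,0.3,-1],[0,0,0,0.92,0.1,0.3,-1],[0,0,0,0.92,0.1,0.3,-1]]'
python3 - <<'E'
from tgt import *
plan(down(np.radians(-115)),[.46,-.13,.02]);print(status.get_obs()['q'].round(2))
E
```

```text
t: 16.1
tool_pos: [0.532, -0.0128, 0.1683]
tool_rot: [-1.676, 2.653, 0.0]
contact_force: [-1.1, 0.1, -3.2]
opening: 0.0445
grip_force: 52.9
t: 16.73
tool_pos: [0.4592, -0.1316, 0.1229]
tool_rot: [-1.678, 2.653, -0.001]
contact_force: [0.3, -0.4, -1.1]
opening: 0.0444
grip_force: 52.9
t 16.73 TURN [-0.02  0.02 -0.07] SHIFT@start [-0.05  0.01  3.43] SHIFT@end [-0.06  0.    3.43] F [ 0.3 -0.4 -1.1] open 0.0444 grip 52.9
[-0.44 -0.24  2.04  0.    1.35 -3.14]
```

```bash
python3 -m jog '[[0,0,0,0,0,0.9,-1],[0,0,0,0,0,0.9,-1],[0,0,0,0,0,0.9,-1],[0,0,0,0,0,0.7,-1],[0,0,0,0,0,0,-1]]'
python3 -m jog '[[0,0,0,0,0,0.4,-1],[0,0,0,0,0,0,-1]]'
python3 -m jog '[[0,0,0,0,0,0.4,-1],[0,0,0,0,0,0,-1]]'
python3 - <<'E'
from tgt import *
plan(down(np.radians(-115)),[.46,-.13,-.02])
for n in('wrist','side','scene'): snap(n,f'pics/{n}7.png')
# where would tile plain-end underside edge be in side view at z, vs. shadow: print row intensities
o=status.get_obs();print(o['tool_pos'])
E
```

```text
t: 17.35
tool_pos: [0.4582, -0.1299, 0.0194]
tool_rot: [1.681, -2.654, -0.005]
contact_force: [-0.5, 0.1, -2.7]
opening: 0.0446
grip_force: 52.8
t: 17.6
tool_pos: [0.46, -0.1303, 0.0094]
tool_rot: [-1.681, 2.651, -0.0]
contact_force: [-1.2, 0.1, -1.5]
opening: 0.0447
grip_force: 52.8
t: 17.85
tool_pos: [0.4594, -0.1299, -0.0033]
tool_rot: [-1.682, 2.652, 0.002]
contact_force: [-0.7, 0.5, -2.0]
opening: 0.0443
grip_force: 52.8
t 17.85 TURN [ 0.    0.02 -0.05] SHIFT@start [-0.01 -0.02  0.56] SHIFT@end [-0.01 -0.02  0.56] F [-0.7  0.5 -2. ] open 0.0443 grip 52.8
[ 0.46031835 -0.13029757 -0.00221437]
```

```bash
python3 -m jog '[[0,0,0,0,0,0.2,-1],[0,0,0,0,0,0.14,-1],[0,0,0,0,0,0,-1]]'
python3 -m jog '[[0,0,0,0,0,0.07,-1],[0,0,0,0,0,0,-1]]'
```

```text
t: 18.38
tool_pos: [0.4597, -0.1301, -0.0131]
tool_rot: [-1.682, 2.652, 0.001]
contact_force: [-0.6, 0.2, -2.2]
opening: 0.0444
grip_force: 52.9
t: 18.62
tool_pos: [0.4601, -0.1303, -0.0147]
tool_rot: [-1.681, 2.651, -0.001]
contact_force: [0.4, 0.1, -2.2]
opening: 0.0445
grip_force: 52.9
```

```bash
python3 -m jog '[[0,0,0,0,0,0.07,-1],[0,0,0,0,0,0,-1]]'
python3 -m jog '[[0,0,0,0,0,0.05,-1],[0,0,0,0,0,0,-1]]'
```

```text
t: 18.88
tool_pos: [0.4601, -0.1302, -0.0169]
tool_rot: [-1.682, 2.651, -0.001]
contact_force: [0.6, 0.9, -2.3]
opening: 0.0448
grip_force: 52.9
t: 19.12
tool_pos: [0.4601, -0.1302, -0.0183]
tool_rot: [-1.681, 2.651, -0.001]
contact_force: [-0.6, 0.6, -2.0]
opening: 0.0446
grip_force: 52.9
```

```bash
python3 -m jog '[[0,0,0,0,0,0.05,-1],[0,0,0,0,0,0,-1]]'
python3 -m jog '[[0,0,0,0,0,0.05,-1],[0,0,0,0,0,0,-1]]'
```

```text
t: 19.38
tool_pos: [0.4601, -0.1302, -0.0198]
tool_rot: [-1.681, 2.651, -0.001]
contact_force: [0.3, -0.0, -2.0]
opening: 0.0443
grip_force: 52.9
t: 19.62
tool_pos: [0.4601, -0.1302, -0.0214]
tool_rot: [-1.682, 2.651, -0.001]
contact_force: [-0.7, 0.0, -2.7]
opening: 0.0448
grip_force: 52.9
```

```bash
python3 -m jog '[[0,0,0,0,0,0.05,-1],[0,0,0,0,0,0,-1]]'
python3 -m jog '[[0,0,0,0,0,0.05,-1],[0,0,0,0,0,0,-1]]'
```

```text
t: 19.88
tool_pos: [0.4604, -0.1304, -0.0226]
tool_rot: [-1.681, 2.651, -0.001]
contact_force: [-0.3, -0.4, -2.9]
opening: 0.045
grip_force: 53.0
t: 20.12
tool_pos: [0.4605, -0.1304, -0.0233]
tool_rot: [-1.682, 2.651, -0.0]
contact_force: [-3.3, -0.1, 5.0]
opening: 0.0444
grip_force: 55.3
```

```bash
python3 -m jog '[[0,0,0,0,0,0,0.4],[0,0,0,0,0,0,0.4],[0,0,0,0,0,0,0.4],[0,0,0,0,0,0,0.4]]'
python3 -m jog '[[0,0,0,0,0,-0.3,0.4],[0,0,0,0,0,-0.7,0.4],[0,0,0,0,0,-0.9,0.4],[0,0,0,0,0,-0.9,1],[0,0,0,0,0,-0.9,1]]'
python3 -m jog '[[0,0,0,-0.9,0,-0.6,1],[0,0,0,-0.9,0,-0.6,1],[0,0,0,-0.8,0,-0.6,1],[0,0,0,0,0,0,1]]'
python3 - <<'E'
from tgt import *
o=status.get_obs();print(o['tool_pos'],o['q'].round(2))
d=snap('wrist','pics/w8.png')
# expected tile centre from grasp
x=np.array([np.cos(np.radians(-115)),np.sin(np.radians(-115)),0]);c=np.array([.4605,-.1304,.012])-.02*x
yv=np.array([-x[1],x[0],0])
print(proj(d,[c+a*x+b*yv for a in(-.08,.08) for b in(-.023,.023)]).round(0).tolist())
s=snap('scene','pics/sc8.png');print(proj(s,[c+a*x+b*yv for a in(-.08,.08) for b in(-.023,.023)]).round(0).tolist())
a=cv2.imread('pics/w8.png');b=cv2.imread('pics/sc8.png')
cv2.imwrite('pics/w8b.png',np.hstack([cv2.resize(a,(500,375)),cv2.copyMakeBorder(cv2.resize(b[130:230,130:210],(300,375)),0,0,0,0,0)]))
E
```

```text
t: 20.62
tool_pos: [0.4603, -0.1302, -0.0243]
tool_rot: [-1.681, 2.651, -0.001]
contact_force: [-0.4, 1.2, -0.6]
opening: 0.0596
grip_force: 0.0
t: 21.25
tool_pos: [0.4601, -0.1304, 0.0884]
tool_rot: [-1.681, 2.651, -0.002]
contact_force: [0.5, 0.0, -0.6]
opening: 0.0855
grip_force: 0.0
t: 21.75
tool_pos: [0.4947, -0.0593, 0.1434]
tool_rot: [-1.683, 2.647, -0.006]
contact_force: [-0.8, -0.0, 0.9]
opening: 0.0852
grip_force: 0.0
[ 0.49472132 -0.05926424  0.14340448] [-0.27 -0.21  1.98  0.    1.37 -2.97]
[[285.0, 202.0], [235.0, 201.0], [289.0, 10.0], [231.0, 10.0]]
[[253.0, 205.0], [245.0, 215.0], [213.0, 182.0], [204.0, 192.0]]
```

View pics/w8b.png

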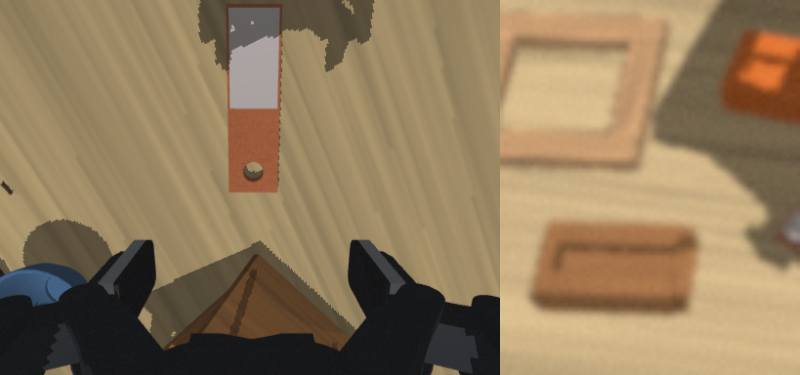

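The tile lies flat and glazed side up at (228–281, 6–192), hole at (253,171). The case in the scene crop is undisturbed. I'll measure the tile numerically and look at the case from the wrist to refine its pose.

```bash
python3 -m jog '[[0,0,1,0,0,0,1],[0,0,1,0,0,0,1],[0,0,1,0,0,0,1],[0,0,1,0,0,0,1]]'
python3 - <<'E'
from tgt import *
d=load('pics/w8.npy')
q=[onz(d,np.array(p)*1.024,.012) for p in((229,192.5),(279,192.5),(226.5,5),(282,5))]
e1=(q[0]+q[1])/2;e2=(q[2]+q[3])/2;print(np.round(q,4).tolist());print('len',np.linalg.norm(e1-e2),'ctr',(e1+e2)/2,'yaw plain',np.degrees(np.arctan2(*(e2-e1)[1::-1])))
plan(down(np.radians(-135)),[.556,-.277,.16])
E
```

```text
t: 22.35
tool_pos: [0.4919, -0.0606, 0.1396]
tool_rot: [-1.19, 2.907, 0.001]
contact_force: [0.6, -0.3, -0.0]
opening: 0.0855
grip_force: 0.0
[[0.5222, -0.0534, 0.012], [0.4793, -0.0335, 0.012], [0.4542, -0.1973, 0.012], [0.4132, -0.1781, 0.012]]
len 0.15902789567420506 ctr [ 0.4672048 -0.1155625  0.012    ] yaw plain -114.94164147285629
t 22.35 TURN [ 0.01  0.01 -0.09] SHIFT@start [ 3.54 -6.64 -0.69] SHIFT@end [ 3.59 -6.61 -0.68] F [ 0.6 -0.3 -0. ] open 0.0855 grip 0.0
```

```bash
python3 -m jog '[[0,0,0,0.71,-0.95,-0.14,1],[0,0,0,0.71,-0.95,-0.14,1],[0,0,0,0.71,-0.95,-0.14,1],[0,0,0,0.71,-0.95,-0.14,1],[0,0,0,0.7,-0.95,-0.14,1]]'
python3 -m jog '[[0,0,0,0,-0.95,0,1],[0,0,0,0,-0.95,0,1],[0,0,0,0,0,0,1]]'
python3 - <<'E'
from tgt import *
d=snap('wrist','pics/w9.png');o=status.get_obs();print(o['t'],o['tool_pos'])
im=d['img']; hsv=cv2.cvtColor(im,cv2.COLOR_RGB2HSV)
p=proj(d,T(C,[(a,b,.03) for a in(-.0635,.0635) for b in(-.0365,.0365)]+[(0,.031,.03)])).round(0);print(p.tolist())
for q in p[-1:].astype(int): print('case',hsv[q[1],q[0]],im[q[1],q[0]])
# rectify at z=.03 : 1 mm/px about the case, in the case frame
g=np.mgrid[-50:51,-90:91]; X=T(C,np.c_[g[1].ravel()/1000,g[0].ravel()/1000,np.full(g[0].size,.03)])
pp=proj(d,X).astype(np.float32).reshape(101,181,2)
r=cv2.remap(im,pp[...,0],pp[...,1],cv2.INTER_LINEAR); cv2.imwrite('pics/rect9.png',cv2.cvtColor(r,cv2.COLOR_RGB2BGR))
sm=cv2.cvtColor(r,cv2.COLOR_RGB2GRAY)
for y in range(0,101,4): print(f'{y-50:4d}',' '.join(f'{v:3d}' for v in sm[y,::5]))
E
```

```text
t: 22.98
tool_pos: [0.5167, -0.2375, 0.1606]
tool_rot: [-1.194, 2.905, 0.002]
contact_force: [-0.5, 0.0, 0.0]
opening: 0.0854
grip_force: 0.0
t: 23.35
tool_pos: [0.5574, -0.2779, 0.1604]
tool_rot: [-1.193, 2.905, 0.002]
contact_force: [0.5, 0.7, 0.1]
opening: 0.0855
grip_force: 0.0
23.4 [ 0.55700816 -0.27694266  0.16049354]
[[343.0, 122.0], [291.0, 188.0], [224.0, 26.0], [174.0, 101.0], [238.0, 141.0]]
case [ 14 150 138] [138  95  57]
 -50 144 144 142 140 138 136 134 131 129 127 128 131 135 139 143 144 144 145 145  82  79 144 144 143 142 140 140 139 137  78  75  76  75  74   0   0   0
 -46 134 132 130 127 125 131 135 139 141 145 145 146 116 144 141  97 139 110  80  80  78  78  92 122  75  77  76  75  75  74  73  74  74  75  76   0   0
 -42 128 128 130 133 137 147 147 148 148  84  82  81  81  80  79  77  77  75  77  75  75  75  74  73  73  73  75  76  76  77  77  76  76  75  76  76   0
 -38 144 146 149 148 149 148 147 146  82  80  82  85  84  90  92  93  98  62 101 103 101 101 102 100 100 100  99  99  57  60  59  70  79  78  77  77  77
 -34 149 146 145 143 139 137 101 104 103 103 103 
[... 2616 characters left out ...]
 109 112 111 115 117 123 125 128 133 138 139 142 146 145 145 145 146 146 148 148 149 151
  38 138 140 141 142 144 145 146 147 147 147 145 144 143 143 143 143 142 143 145 145 145 144 145 145 145 145 146 146 147 148 149 150 150 151 151 151 150
  42 147 146 146 145 145 144 143 142 142 142 141 141 142 143 143 142 144 144 143 144 145 146 147 148 148 149 149 149 149 148 147 148 146 147 146 146 144
  46 144 142 140 139 138 139 140 141 141 142 142 142 142 142 144 144 147 147 148 148 148 148 148 148 147 146 145 145 145 145 145 144 143 142 141 140 139
  50 138 139 140 139 141 141 141 142 143 144 145 147 147 148 147 146 146 146 145 144 144 143 143 144 144 143 143 143 142 141 141 141 139 140 140 140 140
```

```bash
cat > casefit.py <<'E'
from tgt import *
d=load('pics/w9.npy')
def edges(C):
    f=4; g=np.mgrid[-50*f:50*f+1,-90*f:90*f+1]/f/1000
    X=T(C,np.c_[g[1].ravel(),g[0].ravel(),np.full(g[0].size,.03)])
    pp=proj(d,X).astype(np.float32).reshape(*g[0].shape,2)
    r=cv2.cvtColor(cv2.remap(cv2.GaussianBlur(d['img'],(3,3),0),pp[...,0],pp[...,1],cv2.INTER_CUBIC),cv2.COLOR_RGB2GRAY).astype(float)
    ix=lambda x:int(round((x+90)*f)); iy=lambda y:int(round((y+50)*f))
    def strongest(v,sgn,lo): gr=np.gradient(cv2.GaussianBlur(v.reshape(-1,1),(1,9),0).ravel())*sgn; return lo+np.argmax(gr)/f
    cols=np.arange(-45,46,5); rows=np.r_[-30:-11:3,20:31:3]
    py=[strongest(r[iy(25):iy(46),ix(x)],1,25) for x in cols]
    ny=[strongest(r[iy(-46):iy(-30),ix(x)],1,-46) for x in cols]
    ex=[strongest(r[iy(y),ix(55):ix(80)],0,55) if 0 else 55+np.argmax(np.abs(np.gradient(cv2.GaussianBlur(r[iy(y),ix(55):ix(80)].reshape(-1,1),(1,9),0).ravel())))/f for y in(18,20,22,24,26,28)]
    mx=[strongest(-r[iy(y),ix(-75):ix(-45)],1,-75) for y in(-34,-33,-32,30,31,32)]
    return cols,py,ny,ex,mx
if __name__=='__main__':
    C=np.load('C.npy')
    for k in range(3):
        c,py,ny,ex,mx=edges(C); a,b=[np.polyfit(c,v,1) for v in(py,ny)]
        print('py',np.round(py,1).tolist(),'\nny',np.round(ny,1).tolist(),'ex',ex,'mx',mx,a,b)
        dyaw=np.arctan(a[0]); dy=(np.median(py)-36.5)/1000; dx_=(np.median(ex)-63.5)/1000
        P=T(C,[[dx_,dy,0]])[0]; C=np.array([P[0],P[1],C[2]+dyaw]); print(C)
    np.save('C2.npy',C)
E
python3 casefit.py
```

```text
py [35.5, 35.5, 35.2, 35.2, 35.0, 34.8, 34.8, 34.5, 34.5, 34.2, 34.0, 34.0, 34.0, 33.8, 33.8, 33.5, 33.5, 33.2, 33.0] 
ny [-37.2, -37.5, -37.8, -37.8, -38.0, -38.0, -38.2, -38.2, -36.8, -38.5, -38.8, -39.0, -39.0, -39.2, -39.5, -39.5, -39.8, -40.0, -39.8] ex [np.float64(71.25), np.float64(69.0), np.float64(68.75), np.float64(66.75), np.float64(66.5), np.float64(66.75)] mx [np.float64(-61.5), np.float64(-61.75), np.float64(-62.25), np.float64(-60.5), np.float64(-60.25), np.float64(-60.25)] [-2.71052632e-02  3.43157895e+01] [-2.99122807e-02 -3.85526316e+01]
[ 0.51244903 -0.3233993  -1.46000057]
py [36.5, 36.5, 36.5, 36.5, 36.5, 36.5, 36.5, 36.5, 36.5, 36.5, 36.5, 36.5, 36.2, 36.5, 36.5, 36.5, 36.5, 36.5, 36.5] 
ny [-36.5, -36.2, -36.2, -36.5, -36.5, -36.5, -36.5, -36.2, -36.5, -36.5, -36.2, -36.5, -36.5, -36.5, -36.5, -36.5, -36.5, -36.5, -34.8] ex [np.float64(67.5), np.float64(67.25), np.float64(66.5), np.float64(64.0), np.float64(64.0), np.float64(61.75)] mx [np.float64(-64.75), np.float64(-65.0), np.float64(-65.25), np.float64(-66.0), np.float64(-65.75), np.float64(-65.25)] [-2.63157895e-04  3.64868421e+01] [ 4.12280702e-03 -3.63552632e+01]
[ 0.51264252 -0.32513857 -1.46026373]
py [36.2, 36.5, 36.5, 36.5, 36.5, 36.5, 36.5, 36.5, 36.5, 36.2, 36.5, 36.2, 36.5, 36.5, 36.5, 36.5, 36.5, 36.5, 36.5] 
ny [-36.5, -36.5, -36.5, -36.5, -36.5, -36.5, -36.5, -34.8, -36.5, -36.5, -36.5, -36.2, -36.5, -36.5, -36.5, -36.5, -36.8, -36.2, -33.8] ex [np.float64(65.75), np.float64(65.5), np.float64(64.75), np.float64(62.25), np.float64(62.25), np.float64(60.0)] mx [np.float64(-66.5), np.float64(-66.75), np.float64(-67.0), np.float64(-67.75), np.float64(-67.5), np.float64(-67.0)] [6.14035088e-04 3.64605263e+01] [ 7.71929825e-03 -3.62500000e+01]
[ 0.51264252 -0.32513857 -1.4596497 ]
```

The case pose is now fitted sharply: measured width exactly 73 mm, yaw -1.460. Next I'll half-turn the hand and go to the holed end.

```bash
python3 -c "
import numpy as np;np.save('C.npy',np.array([.51234,-.3224,-1.460]))"
python3 -m jog '[[0,0,1,0,0,0,1],[0,0,1,0,0,0,1],[0,0,1,0,0,0,1],[0,0,1,0,0,0,1],[0,0,1,0,0,0,1]]' >/dev/null
python3 -m jog '[[0,0,1,0,0,0,1],[0,0,1,0,0,0,1],[0,0,1,0,0,0,1],[0,0,1,0,0,0,1],[0,0,1,0,0,0,1]]' >/dev/null
python3 -m jog '[[0,0,1,0,0,0,1],[0,0,1,0,0,0,1],[0,0,1,0,0,0,1],[0,0,1,0,0,0,1],[0,0,1,0,0,0,1]]' >/dev/null
python3 -m jog '[[0,0,1,0,0,0,1],[0,0,1,0,0,0,1],[0,0,1,0,0,0,1],[0,0,1,0,0,0,1],[0,0,1,0,0,0,1]]' >/dev/null
python3 -m jog '[[0,0,1,0,0,0,1],[0,0,1,0,0,0,1],[0,0,1,0,0,0,1],[0,0,1,0,0,0,1],[0,0,1,0,0,0,1]]' >/dev/null
python3 -m jog '[[0,0,1,0,0,0,1],[0,0,1,0,0,0,1],[0,0,1,0,0,0,1],[0,0,1,0,0,0,1],[0,0,1,0,0,0,1]]' >/dev/null
python3 -m jog '[[0,0,1,0,0,0,1],[0,0,1,0,0,0,1],[0,0,0,0,0,0,1]]'
python3 - <<'E'
from tgt import *
plan(down(np.radians(65)),[.4904,-.0658,.06]);print(status.get_obs()['q'].round(2))
E
```

```text
t: 27.52
tool_pos: [0.5571, -0.2756, 0.1614]
tool_rot: [-2.652, -1.684, -0.003]
contact_force: [0.5, -0.3, -0.2]
opening: 0.0851
grip_force: 0.0
t 27.52 TURN [ 0.01 -0.02 -0.03] SHIFT@start [ 5.38 -4.99  3.39] SHIFT@end [ 5.4  -4.97  3.38] F [ 0.5 -0.3 -0.2] open 0.0851 grip 0.0
[-0.58  0.08  1.67  0.    1.39 -0.14]
```

```bash
python3 -m jog '[[0,0,0,0.9,-0.83,0.2,0.5],[0,0,0,0.9,-0.83,0.2,0.5],[0,0,0,0.9,-0.83,0.2,0.5]]' >/dev/null
python3 -m jog '[[0,0,0,0.9,-0.83,0.2,0.5],[0,0,0,0.9,-0.83,0.2,0.5],[0,0,0,0.9,-0.83,0.2,0.5],[0,0,0,0,0,0,0.5]]'
python3 - <<'E'
from tgt import *
plan(down(np.radians(65)),[.4904,-.0658,-.02])
d=snap('wrist','pics/w10.png')
p=np.array([-.4226,-.9063,0]);yv=np.array([.9063,-.4226,0]);c=np.array([.4672,-.1156,.012])
q=proj(d,[c-.08*p+.023*yv,c-.08*p-.023*yv]);print(q.round(1).tolist())
r=int(q[:,1].mean()+15);print(r,d['img'][r,160:356:4].tolist())
E
```

```text
t: 28.4
tool_pos: [0.4904, -0.064, 0.1248]
tool_rot: [-2.649, -1.688, -0.002]
contact_force: [0.6, -0.0, 0.0]
opening: 0.0641
grip_force: 0.0
t 28.4 TURN [-0.   -0.02  0.  ] SHIFT@start [-0.06  0.03  4.83] SHIFT@end [-0.05  0.02  4.83] F [ 0.6 -0.   0. ] open 0.0641 grip 0.0
[[285.2, 157.0], [230.3, 156.9]]
171 [[155, 136, 98], [153, 134, 98], [147, 129, 95], [158, 138, 101], [157, 138, 101], [155, 136, 99], [155, 135, 99], [147, 130, 96], [152, 133, 97], [160, 139, 101], [160, 139, 102], [153, 134, 98], [145, 127, 92], [143, 125, 92], [149, 131, 95], [162, 142, 103], [156, 137, 101], [149, 130, 95], [114, 88, 64], [152, 88, 59], [150, 88, 59], [153, 89, 61], [151, 89, 59], [155, 91, 60], [98, 64, 45], [90, 68, 50], [122, 72, 49], [150, 86, 59], [153, 89, 60], [149, 86, 57], [152, 88, 59], [149, 86, 58], [160, 140, 103], [155, 136, 100], [153, 134, 98], [145, 127, 94], [146, 128, 94], [160, 140, 102], [163, 144, 105], [159, 140, 102], [162, 142, 103], [167, 147, 107], [158, 138, 102], [151, 132, 96], [156, 137, 99], [161, 140, 102], [169, 148, 107], [165, 146, 106], [157, 137, 100]]
```

```bash
python3 -m jog '[[0,0,0,-0.06,0.03,0.9,0.5],[0,0,0,0,0,0.9,0.5],[0,0,0,0,0,0.9,0.5],[0,0,0,0,0,0.9,0.5],[0,0,0,0,0,0,0.5]]'
python3 -m jog '[[0,0,0,0,0,0.5,0.5],[0,0,0,0,0,0.4,0.5],[0,0,0,0,0,0.3,0.5],[0,0,0,0,0,0,0.5]]'
python3 -m jog '[[0,0,0,0,0,0,-1],[0,0,0,0,0,0,-1],[0,0,0,0,0,0,-1],[0,0,0,0,0,0,-1]]' 50
```

```text
t: 29.08
tool_pos: [0.4906, -0.0683, 0.0158]
tool_rot: [-2.651, -1.68, 0.002]
contact_force: [-0.3, 0.8, 0.2]
opening: 0.0643
grip_force: 0.0
t: 29.58
tool_pos: [0.4918, -0.0677, -0.019]
tool_rot: [-2.652, -1.682, -0.002]
contact_force: [0.3, 0.5, -0.8]
opening: 0.0642
grip_force: 0.0
t: 30.08
tool_pos: [0.4932, -0.0681, -0.0173]
tool_rot: [2.652, 1.682, 0.005]
contact_force: [-0.3, 0.1, 4.4]
opening: 0.0442
grip_force: 51.6
```

```bash
python3 -m jog '[[0,0,0,0,0,0,-1],[0,0,0,0,0,-0.4,-1],[0,0,0,0,0,-0.8,-1],[0,0,0,0,0,-0.6,-1],[0,0,0,0,0,0,-1]]' 90
cat >> tgt.py <<'E'
Ri=down(C[2]+np.pi)
def at(gap,zz): P=mouth-dx*(gap+.134); return [P[0],P[1],zz]
E
python3 - <<'E'
from tgt import *
print(mouth); plan(Ri,at(.02,.03)); plan(Ri,at(.02,-.0085))
E
```

```text
t: 30.7
tool_pos: [0.4937, -0.0684, 0.0377]
tool_rot: [2.65, 1.681, 0.008]
contact_force: [-0.3, -0.5, -2.5]
opening: 0.0425
grip_force: 91.7
[ 0.50531882 -0.25928936  0.        ]
t 30.7 TURN [ 0.07 -0.01 -6.31] SHIFT@start [-1.22  0.37  0.26] SHIFT@end [-1.23 -0.32  0.26] F [-0.3 -0.5 -2.5] open 0.0425 grip 91.7
t 30.7 TURN [ 0.07 -0.01 -6.31] SHIFT@start [-1.22  0.37  1.54] SHIFT@end [-1.23 -0.32  1.54] F [-0.3 -0.5 -2.5] open 0.0425 grip 91.7
```

```bash
python3 -m jog '[[0.01,0,-0.9,0,0,0,-1],[0.01,0,-0.9,0,0,0,-1],[0.01,0,-0.9,0,0,0,-1],[0.01,0,-0.9,0,0,0,-1]]' >/dev/null
python3 -m jog '[[0.01,0,-0.9,0,0,0,-1],[0.01,0,-0.9,0,0,0,-1],[0.01,0,-0.91,0,0,0,-1],[0,0,0,0,0,0,-1]]'
python3 -m jog '[[0,0,0,-0.6,-0.16,0.4,-1],[0,0,0,-0.6,-0.16,0.4,-1],[0,0,0,0,0,0.4,-1],[0,0,0,0,0,0,-1]]'
python3 - <<'E'
from tgt import *
plan(Ri,at(.02,-.0085))
a=snap('scene','pics/sc11.png');b=snap('side','pics/s11.png')
cv2.imwrite('pics/x.png',0*a['img'])
# measure tile sag/pose: plain end corners predicted in side & scene vs. glaze segmentation
P=np.array(status.get_obs()['tool_pos']);e=P+.134*dx;yv=np.array([-dx[1],dx[0],0]);b0=P[2]+.018
L=[np.r_[(P+k*dx+s*.023*yv)[:2],b0+.012] for k in(.134,.054) for s in(-1,1)]
for n,d in(('scene',a),('side',b)):
    pr=proj(d,L); print(n,pr.round(1).tolist())
    im=d['img'].astype(int); x0,y0=pr.min(0).astype(int)-12; x1,y1=pr.max(0).astype(int)+12
    sub=im[y0:y1,x0:x1]; m=((sub.max(2)-sub.min(2))<35)&(sub.min(2)>95)
    print(x0,y0); print('\n'.join(''.join('#' if v else '.' for v in r) for r in m))
E
```

```text
t: 31.7
tool_pos: [0.4915, -0.0677, 0.0348]
tool_rot: [-2.093, -2.335, 0.003]
contact_force: [-0.4, -0.3, -1.4]
opening: 0.0424
grip_force: 91.7
t: 32.2
tool_pos: [0.485, -0.1046, -0.0021]
tool_rot: [-2.092, -2.333, 0.004]
contact_force: [0.0, 1.0, -1.8]
opening: 0.0431
grip_force: 91.7
t 32.2 TURN [-0.08 -0.05 -0.02] SHIFT@start [-0.07  0.1   0.21] SHIFT@end [-0.07  0.1   0.21] F [ 0.   1.  -1.8] open 0.0431 grip 91.7
scene [[187.8, 192.5], [185.8, 204.6], [212.8, 193.2], [211.3, 205.4]]
173 180
...................................................
...................................................
...................................................
...................................................
...................................................
...................................................
...................................................
...................................................
...................................................
...................................................
...................................................
..........................
[... 2887 characters left out ...]
#######.................
...........................#####...................
............................##.....................
...................................................
...................................................
...................................................
...................................................
...................................................
...................................................
...................................................
...................................................
...................................................
...................................................
...................................................
```

Glaze outline matches the prediction in both views, so the tile is aligned and not sagging. Final offset first, then insertion.

```bash
python3 -m jog '[[-0.08,-0.05,0,-0.07,0.1,0.2,-1],[0,0,0,0,0,0,-1],[0,0,0,0,0,0,-1]]'
python3 - <<'E'
from tgt import *
plan(Ri,at(.02,-.0085))
E
python3 -m jog '[[0,0,0,-0.3,0,0,-1],[0,0,0,-0.3,0,0,-1],[0,0,0,0,0,0,-1]]'
python3 -m jog '[[0,0,0,-0.2,0,0,-1],[0,0,0,-0.2,0,0,-1],[0,0,0,0,0,0,-1]]'
python3 - <<'E'
from tgt import *
plan(Ri,at(-.01,-.0085))
E
```

```text
t: 32.67
tool_pos: [0.49, -0.1064, -0.006]
tool_rot: [2.092, 2.338, 0.002]
contact_force: [0.6, -0.4, -1.6]
opening: 0.0431
grip_force: 91.7
t 32.67 TURN [ 0.04  0.03 -0.  ] SHIFT@start [ 0.01 -0.06  0.08] SHIFT@end [ 0.01 -0.06  0.08] F [ 0.6 -0.4 -1.6] open 0.0431 grip 91.7
t: 33.05
tool_pos: [0.4922, -0.1254, -0.0058]
tool_rot: [2.094, 2.336, 0.002]
contact_force: [-0.3, 0.7, -2.0]
opening: 0.043
grip_force: 91.7
t: 33.42
tool_pos: [0.4933, -0.1368, -0.006]
tool_rot: [2.093, 2.337, 0.002]
contact_force: [-0.5, -0.5, -2.0]
opening: 0.043
grip_force: 91.7
t 33.42 TURN [ 0.04  0.03 -0.01] SHIFT@start [ 0.03 -0.05  0.08] SHIFT@end [ 0.03 -0.05  0.08] F [-0.5 -0.5 -2. ] open 0.043 grip 91.7
```

```bash
python3 -m jog '[[0.03,0.03,0,0,-0.05,0.09,-1],[0,0,0,-0.1,0,0,-1],[0,0,0,-0.1,0,0,-1],[0,0,0,0,0,0,-1]]'
python3 -m jog '[[0,0,0,-0.2,0,0,-1],[0,0,0,-0.2,0,0,-1],[0,0,0,-0.2,0,0,-1],[0,0,0,0,0,0,-1]]'
```

```text
t: 33.92
tool_pos: [0.4928, -0.1428, -0.0085]
tool_rot: [2.094, 2.34, 0.002]
contact_force: [2.0, 1.9, -1.0]
opening: 0.0428
grip_force: 91.7
t: 34.42
tool_pos: [0.4947, -0.1614, -0.0086]
tool_rot: [2.095, 2.339, 0.001]
contact_force: [3.2, 0.4, -1.0]
opening: 0.0425
grip_force: 91.7
```

```bash
python3 -m jog '[[0,0,0,-0.2,0.03,0,-1],[0,0,0,-0.25,0,0,-1],[0,0,0,-0.25,0,0,-1],[0,0,0,-0.25,0,0,-1],[0,0,0,0,0,0,-1]]'
python3 -m jog '[[0,0,0,-0.25,0,0,-1],[0,0,0,-0.25,0,0,-1],[0,0,0,-0.25,0,0,-1],[0,0,0,0,0,0,-1]]'
python3 - <<'E'
from tgt import *
plan(Ri,at(-.115,-.0085))
E
```

```text
t: 35.05
tool_pos: [0.4984, -0.1898, -0.0087]
tool_rot: [2.096, 2.339, -0.0]
contact_force: [0.9, -1.0, -2.4]
opening: 0.0426
grip_force: 91.8
t: 35.55
tool_pos: [0.5009, -0.2119, -0.0087]
tool_rot: [2.096, 2.339, 0.0]
contact_force: [0.8, -0.7, -2.0]
opening: 0.0428
grip_force: 91.8
t 35.55 TURN [ 0.01  0.01 -0.01] SHIFT@start [-0.95 -0.03 -0.01] SHIFT@end [-0.95 -0.03 -0.01] F [ 0.8 -0.7 -2. ] open 0.0428 grip 91.8
```

28.5 mm remain. I'll ease in gently toward the stop.

```bash
python3 -m jog '[[0,0,0,-0.25,0,0,-1],[0,0,0,-0.25,0,0,-1],[0,0,0,-0.15,0,0,-1],[0,0,0,0,0,0,-1]]'
python3 -m jog '[[0,0,0,-0.1,0,0,-1],[0,0,0,-0.06,0,0,-1],[0,0,0,0,0,0,-1]]'
python3 -m jog '[[0,0,0,-0.06,0,0,-1],[0,0,0,-0.06,0,0,-1],[0,0,0,0,0,0,-1]]'
```

```text
t: 36.05
tool_pos: [0.5031, -0.231, -0.0088]
tool_rot: [2.096, 2.339, 0.001]
contact_force: [-0.4, -0.7, -1.6]
opening: 0.0426
grip_force: 91.8
t: 36.42
tool_pos: [0.5035, -0.2353, -0.0088]
tool_rot: [2.095, 2.34, 0.001]
contact_force: [0.8, -0.7, -2.1]
opening: 0.0423
grip_force: 91.8
t: 36.8
tool_pos: [0.5038, -0.2379, -0.0089]
tool_rot: [-2.095, -2.339, -0.003]
contact_force: [-1.0, 5.0, 0.4]
opening: 0.0428
grip_force: 92.1
```

```bash
python3 -m jog '[[0,0,0,-0.05,0,0,-1],[0,0,0,0,0,0,-1]]'
python3 -m jog '[[0,0,0,-0.05,0,0,-1],[0,0,0,0,0,0,-1]]'
python3 - <<'E'
from tgt import *
plan(Ri,at(-.115,-.0085))
E
```

```text
t: 37.05
tool_pos: [0.5038, -0.2379, -0.0089]
tool_rot: [-2.093, -2.337, -0.006]
contact_force: [-1.2, 10.2, 3.8]
opening: 0.0426
grip_force: 92.4
t: 37.3
tool_pos: [0.5037, -0.2378, -0.009]
tool_rot: [-2.092, -2.335, -0.008]
contact_force: [-2.3, 13.5, 7.3]
opening: 0.0429
grip_force: 92.7
t 37.3 TURN [-0.   -0.09 -0.01] SHIFT@start [-0.08 -0.03 -0.02] SHIFT@end [-0.08 -0.03 -0.02] F [-2.3 13.5  7.3] open 0.0429 grip 92.7
```

```bash
python3 -m jog '[[0,0,0,0.07,0,0.03,-1],[0,0,0,0,0,0,-1]]' 30
python3 -m jog '[[0,0,0,0,0,0,0.4],[0,0,0,0,0,0,0.4],[0,0,0,0,0,0,0.4],[0,0,0,0,0,0,0.4]]'
python3 -m jog '[[0,0,0,0,0,-0.4,0.4],[0,0,0,0,0,-0.9,0.4],[0,0,0,0,0,-0.9,0.4],[0,0,0,0,0,-0.9,0.4],[0,0,0,0,0,-0.9,0.4]]'
python3 -m jog '[[0,0,0,-0.9,0,-0.3,-0.5],[0,0,0,-0.9,0,-0.3,-0.5],[0,0,0,-0.9,0,0,-1],[0,0,0,0,0,0,-1]]'
python3 - <<'E'
from tgt import *
d=snap('wrist','pics/w12.png')
f=2; g=np.mgrid[-30*f:30*f+1,-70*f:70*f+1]/f/1000
def rect(zz):
    X=np.c_[g[1].ravel(),g[0].ravel()]; X=mouth+np.outer(-X[:,0],dx)+np.outer(X[:,1],np.array([-dx[1],dx[0],0])); X[:,2]=zz
    pp=proj(d,X).astype(np.float32).reshape(*g[0].shape,2)
    return cv2.remap(d['img'],pp[...,0],pp[...,1],cv2.INTER_LINEAR)
r=rect(.020)
for y in(-28,-24,-15,-10,0,10,15,24): print(y,[f"{x}:{'/'.join(map(str,r[int((y+30)*f),int((x+70)*f)]))}" for x in range(-30,66,4)])
row=r[int(40*f)].astype(int);print('red-blue prof y=10',[(x,int(row[int((x+70)*f)][0]-row[int((x+70)*f)][1])) for x in np.arange(36,56,1)])
E
```

```text
t: 37.55
tool_pos: [0.5038, -0.2379, -0.009]
tool_rot: [-2.093, -2.339, -0.003]
contact_force: [-3.9, 8.2, 7.4]
opening: 0.043
grip_force: 92.9
t: 38.05
tool_pos: [0.5041, -0.2399, -0.0096]
tool_rot: [2.095, 2.34, 0.001]
contact_force: [-0.9, -0.6, -0.0]
opening: 0.06
grip_force: 0.0
t: 38.67
tool_pos: [0.5041, -0.2398, 0.1122]
tool_rot: [2.094, 2.339, 0.002]
contact_force: [0.5, -0.5, -0.2]
opening: 0.0601
grip_force: 0.0
t: 39.17
tool_pos: [0.513, -0.3217, 0.1294]
tool_rot: [2.097, 2.337, 0.001]
contact_force: [-0.1, -0.5, -0.4]
opening: -0.0
grip_force: 0.0
-28 ['-30:151/105/62', '-26:151/105/62', '-22:151/105/61', '-18:151/105/61', '-14:153/107/63', '-10:171/118/68', '-6:146/101/60', '-2:131/91/54', '2:100/78/53', '6:148/130/95', '10:165/144/104', '14:129/114/84', '18:161/142/103', '22:116/103/76', '26:162/142/104', '30:138/122/89', '34:162/142/103', '38:161/142/103', '42:162/141/104', '46:162/142/104', '50:165/144/106', '54:167/146/106', '58:167/147/107', '62:169/147/107']
-24 ['-30:143/100/59', '-26:143/100/59', '-22:142/99/60', '-18:143/100/60', '-14:142/99/59', '-10:86/61/37'
[... 2465 characters left out ...]
54', '2:174/146/105', '6:173/140/100', '10:171/130/93', '14:171/126/89', '18:174/128/90', '22:171/123/87', '26:175/124/87', '30:171/119/83', '34:173/112/77', '38:176/111/76', '42:172/102/70', '46:170/139/99', '50:167/147/108', '54:165/144/106', '58:164/145/107', '62:164/144/106']
red-blue prof y=10 [(np.int64(36), 70), (np.int64(37), 69), (np.int64(38), 68), (np.int64(39), 69), (np.int64(40), 70), (np.int64(41), 71), (np.int64(42), 70), (np.int64(43), 71), (np.int64(44), 72), (np.int64(45), 72), (np.int64(46), 36), (np.int64(47), 21), (np.int64(48), 22), (np.int64(49), 20), (np.int64(50), 20), (np.int64(51), 22), (np.int64(52), 21), (np.int64(53), 22), (np.int64(54), 21), (np.int64(55), 21)]
```

The tile's end measures 46 ± 1 mm beyond the mouth (45 is fully home). To be certain, I'll give the end face one gentle confirming push with shut fingers.

```bash
python3 - <<'E'
from tgt import *
P=mouth-dx*.078; plan(Ri,[P[0],P[1],.0])
E
python3 -m jog '[[0,0,0,0.95,0,0,-1],[0,0,0,0.95,0,0,-1],[0,0,0,0.95,0,0,-1],[0,0,0,0.95,0,0,-1],[0,0,0,0.95,0,0,-1]]'
python3 - <<'E'
from tgt import *
P=mouth-dx*.078; plan(Ri,[P[0],P[1],.0])
E
```

```text
t 39.23 TURN [ 0.02 -0.   -0.02] SHIFT@start [ 4.65 -0.04  4.3 ] SHIFT@end [ 4.65 -0.02  4.3 ] F [-0.   0.2  0.1] open 0.0001 grip 0.0
t: 39.85
tool_pos: [0.4966, -0.1764, 0.1283]
tool_rot: [-2.095, -2.341, -0.002]
contact_force: [0.1, -0.1, 0.8]
opening: 0.0004
grip_force: 0.0
t 39.85 TURN [ 0.01 -0.01  0.  ] SHIFT@start [-0.18 -0.02  4.28] SHIFT@end [-0.18 -0.02  4.28] F [ 0.1 -0.1  0.8] open 0.0004 grip 0.0
```

```bash
python3 -m jog '[[0,0,0,0,0,0.95,-1],[0,0,0,0,0,0.95,-1],[0,0,0,0,0,0.95,-1],[0,0,0,0,0,0.95,-1],[0,0,0,0,0,0.3,-1]]'
python3 -m jog '[[0,0,0,0,0,0.15,-1],[0,0,0,-0.3,0,0,-1],[0,0,0,0,0,0,-1]]'
python3 -m jog '[[0,0,0,-0.2,0,0,-1],[0,0,0,0,0,0,-1]]'
python3 - <<'E'
from tgt import *
plan(Ri,[*(mouth-dx*.056)[:2],.0])
E
```

```text
t: 40.48
tool_pos: [0.4955, -0.1767, 0.0034]
tool_rot: [-2.092, -2.339, -0.0]
contact_force: [0.7, -0.4, 0.4]
opening: 0.0003
grip_force: 0.0
t: 40.85
tool_pos: [0.4994, -0.1886, 0.0022]
tool_rot: [2.095, 2.337, 0.002]
contact_force: [-0.5, 0.4, 0.7]
opening: -0.0
grip_force: 0.0
t: 41.1
tool_pos: [0.4993, -0.194, 0.0013]
tool_rot: [2.096, 2.339, 0.002]
contact_force: [-0.2, -0.5, -0.2]
opening: 0.0
grip_force: 0.0
t 41.1 TURN [ 0.02  0.   -0.01] SHIFT@start [-0.32 -0.04  0.04] SHIFT@end [-0.32 -0.04  0.04] F [-0.2 -0.5 -0.2] open 0.0 grip 0.0
```

```bash
python3 -m jog '[[0,0,0,-0.2,0,0,-1],[0,0,0,0,0,0,-1]]'
python3 -m jog '[[0,0,0,-0.1,0,0,-1],[0,0,0,0,0,0,-1]]'
python3 -m jog '[[0,0,0,-0.1,0,0,-1],[0,0,0,0,0,0,-1]]'
```

```text
t: 41.35
tool_pos: [0.4997, -0.1997, 0.0009]
tool_rot: [2.096, 2.34, 0.001]
contact_force: [0.8, -0.5, -0.0]
opening: -0.0
grip_force: 0.0
t: 41.6
tool_pos: [0.4999, -0.2024, 0.0008]
tool_rot: [2.096, 2.34, 0.001]
contact_force: [0.2, 0.5, 0.1]
opening: -0.0
grip_force: 0.0
t: 41.85
tool_pos: [0.5003, -0.2054, 0.0009]
tool_rot: [2.095, 2.34, 0.001]
contact_force: [0.2, 0.0, 0.3]
opening: 0.0001
grip_force: 0.0
```

```bash
python3 -m jog '[[0,0,0,-0.06,0,0,-1],[0,0,0,0,0,0,-1]]'
python3 -m jog '[[0,0,0,-0.06,0,0,-1],[0,0,0,0,0,0,-1]]'
```

```text
t: 42.1
tool_pos: [0.5004, -0.2072, 0.0008]
tool_rot: [2.096, 2.34, 0.001]
contact_force: [-1.1, -0.2, 0.1]
opening: -0.0
grip_force: 0.0
t: 42.35
tool_pos: [0.5007, -0.209, 0.0008]
tool_rot: [2.095, 2.34, 0.001]
contact_force: [-0.8, 0.1, 0.3]
opening: 0.0003
grip_force: 0.0
```

```bash
python3 -m jog '[[0,0,0,-0.06,0,0,-1],[0,0,0,0,0,0,-1]]'
```

```text
t: 42.6
tool_pos: [0.5009, -0.2108, 0.0008]
tool_rot: [2.095, 2.34, 0.001]
contact_force: [0.1, -0.4, 0.2]
opening: -0.0003
grip_force: 0.0
```

```bash
python3 -m jog '[[0,0,0,0.7,0,0,-1],[0,0,0,0,0,0.25,-1],[0,0,0,-0.4,0,0,-1],[0,0,0,0,0,0,-1]]'
python3 -m jog '[[0,0,0,-0.15,0,0,-1],[0,0,0,0,0,0,-1]]'
python3 -m jog '[[0,0,0,-0.1,0,0,-1],[0,0,0,0,0,0,-1]]'
python3 -m jog '[[0,0,0,-0.06,0,0,-1],[0,0,0,0,0,0,-1]]'
```

```text
t: 43.1
tool_pos: [0.4995, -0.202, -0.0071]
tool_rot: [-2.096, -2.339, -0.002]
contact_force: [0.1, 1.0, -1.3]
opening: -0.0
grip_force: 0.8
t: 43.35
tool_pos: [0.4994, -0.2022, -0.0073]
tool_rot: [-2.092, -2.332, -0.01]
contact_force: [-2.6, 16.0, 5.8]
opening: 0.0001
grip_force: 7.7
t: 43.6
tool_pos: [0.4993, -0.2022, -0.0073]
tool_rot: [-2.089, -2.328, -0.015]
contact_force: [-2.2, 24.9, 10.6]
opening: 0.0
grip_force: 12.4
t: 43.85
tool_pos: [0.4993, -0.2023, -0.0074]
tool_rot: [-2.087, -2.326, -0.018]
contact_force: [-3.9, 30.6, 13.5]
opening: 0.0003
grip_force: 15.3
```

```bash
python3 -m jog '[[0,0,0,0.4,0,0,-1],[0,0,0,0.6,0,0,-1],[0,0,0,0,0,-0.8,-1],[0,0,0,0,0,-0.9,-1],[0,0,0,0,0,-0.9,-1]]'
python3 -m jog '[[0,0,0,-0.9,0,-0.9,-1],[0,0,0,-0.9,0,-0.5,-1],[0,0,0,-0.9,0,0,-1],[0,0,0,-0.9,0,0,-1],[0,0,0,0,0,0,-1]]'
python3 - <<'E'
from tgt import *
d=snap('wrist','pics/w13.png')
for y in(-.012,.012):
    xs=np.arange(.036,.056,.001); X=np.array([mouth-dx*x+y*np.array([-dx[1],dx[0],0])+[0,0,.02] for x in xs]); p=proj(d,X).round().astype(int)
    print([(round(x*1000),int(d['img'][b,a,0])-int(d['img'][b,a,1])) for x,(a,b) in zip(xs,p)])
a=snap('scene','pics/sc13.png')['img'];b=load('pics/scene0.npy')['img']
df=(np.abs(a.astype(int)-b).max(2)>40).astype(np.uint8);df=cv2.morphologyEx(df,cv2.MORPH_OPEN,np.ones((3,3)))
print(cv2.connectedComponentsWithStats(df)[2].tolist())
E
```

```text
t: 44.48
tool_pos: [0.4975, -0.1812, 0.0723]
tool_rot: [2.095, 2.339, 0.001]
contact_force: [0.3, -0.2, -0.3]
opening: 0.0001
grip_force: 0.0
t: 45.1
tool_pos: [0.5088, -0.2901, 0.112]
tool_rot: [-2.097, -2.337, -0.001]
contact_force: [0.5, 0.6, -0.1]
opening: -0.0002
grip_force: 0.0
[(36, 72), (37, 72), (38, 72), (39, 72), (40, 71), (41, 73), (42, 75), (43, 73), (44, 73), (45, 74), (46, 74), (47, 24), (48, 22), (49, 22), (50, 21), (51, 22), (52, 22), (53, 21), (54, 22), (55, 22), (56, 23)]
[(36, 69), (37, 70), (38, 71), (39, 69), (40, 67), (41, 70), (42, 71), (43, 73), (44, 70), (45, 71), (46, 50), (47, 21), (48, 21), (49, 20), (50, 21), (51, 20), (52, 21), (53, 22), (54, 22), (55, 22), (56, 21)]
[[0, 0, 512, 384, 178550], [253, 0, 14, 11, 118], [300, 0, 20, 7, 116], [320, 0, 12, 15, 106], [333, 0, 16, 3, 35], [448, 0, 3, 2, 6], [485, 0, 27, 43, 755], [347, 4, 3, 3, 9], [287, 6, 32, 36, 629], [331, 6, 4, 4, 15], [291, 19, 138, 115, 4002], [264, 27, 4, 6, 19], [483, 32, 29, 53, 464], [255, 36, 8, 14, 75], [288, 36, 14, 8, 52], [263, 47, 23, 15, 99], [458, 46, 35, 49, 579], [110, 50, 139, 144, 9038], [509, 53, 3, 4, 11], [227, 55, 39, 20, 399], [285, 63, 3, 10, 30], [267, 73, 9, 6, 32], [494, 73, 18, 27, 232], [232, 89, 22, 16, 158], [281, 101, 33, 25, 464], [145, 195, 35, 9, 268], [181, 197, 15, 13, 149], [283, 216, 15, 13, 157], [295, 241, 5, 4, 19], [304, 240, 6, 4, 22]]
```

```bash
python3 -c "
from station import finish_job
print(finish_job())"
```

```text
the job is handed in; nothing more can be done
None
```

The job is handed in at about 45 s: the longest tile was taken off its peg, laid flat glazed face up and let go, then taken afresh and slid plain end first into the brown case until it stopped hard (no movement at about 30 N, holed end about 46 mm out against the expected 45), and let go, with no sign in the final scene image that anything else had moved.

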